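# Build the crane car's turret in the jig and lock it in

## Robot

A 6-joint arm with a two-finger parallel gripper is mounted at the origin on the work surface. World frame = base frame: x ahead of the robot, y to its left, z up, the work surface at z = 0. Lengths are in mm, angles in rad, forces in N, time in s.
With the tool pointing down it reaches from about 350 to 1000 mm from the base axis. Payload 7.1 kg.
Tool frame: the origin (TCP) lies at the very end of the fingers, on their centre line; the grasp point (between the pads) lies behind it (ctrl.grasp_offset is the z of the grasp point in the tool frame, in mm); z points along the fingers, x is the direction in which the jaws open and shut, and the axes are right-handed (so a half turn about z gives the same grasp; the last joint's range is limited). The gripper opens to 85 mm and grips with 20 to 120 N. Pads are 22 mm wide; open, the fingers measure 114 mm over their backs; the gripper's body (76 mm by 85 mm) begins 54 mm behind the grasp point. The pads swing forward as they close: fully open they stand 13 mm farther back than shut.
Start: joints at [1.307, 0.423, 1.63, -0, 1.089, -0.019], TCP at [151.445, 606.357, 231.319] pointing down, gripper open.
Joint ranges: [-3, 3], [-0.9, 2.11], [0.09, 2.58], [-1.31, 4.45], [0.11, 2.69], [-2.54, 2.54]. Speed limits (rad/s): [2.39, 2.39, 3.01, 3.14, 3.14, 3.14].

## Interface

Orientations are given as a rotation vector (axis times angle).
In Python, from workcell import ctrl, snapshot, order gives the robot as it stands.
- The arm moves only by the tool move_arm, never from a script. Its argument "steps" is a list that holds one entry, the list of rows, each a list of 7 numbers: the turn, a rotation vector about the tool's x, y, z in rad, then the shift along the tool's x, y, z in cm, then the opening, from -1 (shut) to 1 (fully open). A call has 1 to 12 rows; each row is the pose to reach, as a shift and turn from the pose commanded when the call began, along the tool's axes at that moment; what a row does not reach only later rows make up. A row lasts 1/12 s, in which the tool goes at most 41.7 mm and 7.16 degrees, less where a joint would pass 70% of its speed; a pose out of reach is approached as far as the arm can. A call with a gripper value outside its range is refused whole. The fingers move at their own pace and stop on an object; "grip_force" is the grip in N (left out, the last holds). Time passes only in rows, so rows that repeat a pose let the fingers close. It gives the time, the measured TCP pose, the force and the opening at its end, in the units of the state.
- ctrl.state(): the state, without advancing time (a new reading comes with each control period).
- snapshot(name): name is "scene" or "top" or "wrist"; returns a dict with "frame" (384x512x3 uint8, red, green, blue), "fx", "fy", "cx", "cy" (pixels), "D" ([k1, k2, p1, p2, k3] as OpenCV has them; the pictures are not rectified), "R" (3x3) and "t" (3): a world point X has camera coordinates R X + t. Camera axes: x right, y down, z forward; pixel columns grow to the right and rows downward; lengths in mm; the calibration is good to about 2 mm. A picture is of the moment at which its call begins. There is no depth.
- order.job_done(): hands the job in, once; it reports no verdict.
The state is a dict: "clock": time; "joints": joint angles; "joint_vel": joint speeds; "joint_torque": joint torques, N m; "tcp_pos": TCP position; "tcp_rot": TCP orientation; "force": force on the tool from outside, world axes, zero at the start; "torque": the same for the moment, N m; "finger_gap": opening from 0.0 (shut) to 1.0 (fully open).
Only numpy, scipy, OpenCV 4.12 (cv2) and the standard library are available. Lean on these libraries where they do the work, as an engineer would, in place of code of your own. Each camera call takes 0.05 s, during which the arm holds its last target. There are 200 camera calls.

## Task

Lift the old red turret block out of the jig's pocket and put it in the clear parts box. Then stack the new turret squarely in the pocket: first the yellow body, on it every blue spacer plate that lies on the shelf, and the black disc last on top, all lying flat. Finally press the red knob down and, keeping it down, turn it clockwise as far as it goes so that the orange gate closes on the stack; leave the knob set and do not shift the other toys.

Things in the scene. Friction and masses are not known exactly. Their poses are not given: they have to be found in the camera images.
- jig: fixed jig; origin on the shelf straight below the pocket centre. Wooden base 12 mm thick, x -175 to 50, y -45 to 45 mm. Aluminium pocket: wall at x = 28 mm, four corner posts (x = +-19 to +-28, inner faces y = +-28, 8 mm thick), tops flared outward, 82 mm above the shelf; between them both y sides are open for fingers closing along y. Orange gate on the -x side; red knob at x = -135, y = 0
- pocket (a point): centre of the pocket's floor, 12 mm above the shelf; same axes as the jig. The pocket takes 50 mm squares with 3 mm to spare on each side once the gate is shut; the wall and posts are straight to 58 mm above this floor, then flare outward
- old: old turret block, red with a black round mark, 50 x 50 x 20 mm; origin at the centre of its underside, z up. It starts on the pocket's floor, square to the jig
- body: new turret body, yellow with a grey round mark, 50 x 50 x 20 mm, about 60 g; origin at the centre of its underside, z up, x and y square to its sides
- spacer1: blue spacer plate with a steel-coloured round mark, 50 x 50 x 8 mm, about 30 g; origin at the centre of its underside, axes square to its sides. Two to four such plates are present (None if absent); they are alike and may go in any order
- spacer2: blue spacer plate with a steel-coloured round mark, 50 x 50 x 8 mm, about 30 g; origin at the centre of its underside, axes square to its sides. Two to four such plates are present (None if absent); they are alike and may go in any order
- spacer3: blue spacer plate with a steel-coloured round mark, 50 x 50 x 8 mm, about 30 g; origin at the centre of its underside, axes square to its sides. Two to four such plates are present (None if absent); they are alike and may go in any order
- spacer4: blue spacer plate with a steel-coloured round mark, 50 x 50 x 8 mm, about 30 g; origin at the centre of its underside, axes square to its sides. Two to four such plates are present (None if absent); they are alike and may go in any order
- disc: black top disc, 48 mm in diameter, 8 mm thick; origin at the centre of its underside
- parts_box: clear acrylic parts box, open on top, fixed; 160 mm (x) x 140 mm (y) x 45 mm high, walls and floor 3 mm; origin at the centre of its underside
- press (a joint): how far the red knob is pressed down, m: 0 up, 0.008 fully down; its spring pushes back with 2.5 N at the top, 6.5 N at the bottom. It can turn only when pressed more than 6 mm (else about 0.1 rad of play); once turned it stays down at about 6 mm when let go
- turn (a joint): angle of the red knob, rad: 0 as it starts, grows clockwise seen from above, stop at 1.05. It stays where it is left
- knob_top (a point): centre of the top of the red knob's grip bar, on its turning axis, 66 mm above the shelf when up. The bar is 44 mm long, 12 mm wide, 26 mm high, along this point's x axis (the jig's x when turn is 0), on a flange of radius 21 mm. Pressed, the knob sinks into a fixed grey collar (radius 30 mm, top 34 mm above the shelf): start with the fingertips 10 mm above the collar
- gate (a joint): travel of the orange gate, m: 0 open, 0.03 shut, driven by the knob (0.03 m for 1.05 rad). A plate 60 mm wide, its top 68 mm above the shelf; its inner face is at x = -58 mm in the jig's frame when open, -28 mm shut. It pushes parts that stand too far out back into the pocket
- buffer: bystander: stainless steel toy buffer stop, 36 x 50 x 38 mm; origin at the centre of its underside
- crane_car: bystander: yellow plastic crane car, 150 mm long along its x, 50 mm wide, 90 mm high; origin at the centre of its underside
- wagon: bystander: small green and wooden wagon, 90 mm long along its x, 50 mm wide, 46 mm high; origin at the centre of its underside
- dome: bystander: glass tunnel dome, 90 mm in diameter, 58 mm high; origin at the centre of its underside
- tree: bystander: green toy tree, 44 mm in diameter, 76 mm high; origin at the centre of its underside
Mind the look-alikes: they are no part of the job. What is meant by the old is not green, pink or turquoise, and is the smaller of those in its own colour.

How it is judged (in metres and radians):
On the way, in this order (a step that is already met when the one before it is completed fails the run):
1. the old red block lies in the parts box (x of old in the frame of parts_box between -0.07 and 0.07 m and y of old in the frame of parts_box between -0.06 and 0.06 m and z of old in the frame of parts_box below 0.035 m and linear speed of old below 0.02 m/s), for 0.2 s.
2. the yellow body lies squarely on the pocket's floor (horizontal distance between body and pocket below 0.01 m and z of body in the frame of pocket between -0.004 and 0.004 m and angle between body's own z axis and vertical below 0.08 rad and linear speed of body below 0.02 m/s and (angle between the x axis of body and the x axis of jig, either way round below 0.12 rad or angle between the x axis of body and the y axis of jig, either way round below 0.12 rad)), for 0.2 s.
3. every spacer present lies squarely in the pocket on the body (all of step 2 and horizontal distance between each of spacer1, spacer2, spacer3, spacer4 and pocket below 0.01 m and z of spacer1 in the frame of pocket between 0.017 and 0.048 m and angle between each of spacer1, spacer2, spacer3, spacer4's own z axis and vertical below 0.08 rad and linear speed of each of spacer1, spacer2, spacer3, spacer4 below 0.02 m/s and (angle between the x axis of spacer1 and the x axis of jig, either way round below 0.12 rad or angle between the x axis of spacer1 and the y axis of jig, either way round below 0.12 rad) and z of spacer2 in the frame of pocket between 0.017 and 0.048 m and (angle between the x axis of spacer2 and the x axis of jig, either way round below 0.12 rad or angle between the x axis of spacer2 and the y axis of jig, either way round below 0.12 rad) and z of spacer3 in the frame of pocket between 0.017 and 0.048 m and (angle between the x axis of spacer3 and the x axis of jig, either way round below 0.12 rad or angle between the x axis of spacer3 and the y axis of jig, either way round below 0.12 rad) and z of spacer4 in the frame of pocket between 0.017 and 0.048 m and (angle between the x axis of spacer4 and the x axis of jig, either way round below 0.12 rad or angle between the x axis of spacer4 and the y axis of jig, either way round below 0.12 rad)), for 0.2 s.
4. the disc lies flat in the pocket on top of the spacers (all of step 3 and horizontal distance between disc and pocket below 0.01 m and z of disc in the frame of pocket between 0.032 and 0.056 m and angle between disc's own z axis and vertical below 0.08 rad and linear speed of disc below 0.02 m/s and z of disc in the frame of spacer1 above 0.005 m and z of disc in the frame of spacer2 above 0.005 m and z of disc in the frame of spacer3 above 0.005 m and z of disc in the frame of spacer4 above 0.005 m), for 0.2 s.
5. the knob is turned to its stop and the gate is shut on the stack (value of joint turn above 0.95 rad and value of joint gate above 0.026 m and horizontal distance between disc and pocket below 0.007 m and z of disc in the frame of pocket between 0.032 and 0.056 m and angle between disc's own z axis and vertical below 0.08 rad and linear speed of disc below 0.02 m/s and z of disc in the frame of spacer1 above 0.005 m and z of disc in the frame of spacer2 above 0.005 m and z of disc in the frame of spacer3 above 0.005 m and z of disc in the frame of spacer4 above 0.005 m), for 0.2 s.
At the end, for the whole second after the job is handed in: old block in the box; body on the pocket floor, all spacers present on it, disc on top, each within 6 mm (disc 7 mm) of the pocket's centre, square within 0.12 rad, flat within 0.08 rad, still; knob turned past 0.95 rad and staying down past 4 mm, gate shut past 26 mm (all of step 1 and all of step 5 and horizontal distance between each of body, spacer1, spacer2, spacer3, spacer4 and pocket below 0.006 m and z of body in the frame of pocket between -0.004 and 0.004 m and angle between each of body, spacer1, spacer2, spacer3, spacer4's own z axis and vertical below 0.08 rad and linear speed of each of body, spacer1, spacer2, spacer3, spacer4 below 0.02 m/s and (angle between the x axis of body and the x axis of jig, either way round below 0.12 rad or angle between the x axis of body and the y axis of jig, either way round below 0.12 rad) and z of spacer1 in the frame of pocket between 0.017 and 0.048 m and (angle between the x axis of spacer1 and the x axis of jig, either way round below 0.12 rad or angle between the x axis of spacer1 and the y axis of jig, either way round below 0.12 rad) and z of spacer2 in the frame of pocket between 0.017 and 0.048 m and (angle between the x axis of spacer2 and the x axis of jig, either way round below 0.12 rad or angle between the x axis of spacer2 and the y axis of jig, either way round below 0.12 rad) and z of spacer3 in the frame of pocket between 0.017 and 0.048 m and (angle between the x axis of spacer3 and the x axis of jig, either way round below 0.12 rad or angle between the x axis of spacer3 and the y axis of jig, either way round below 0.12 rad) and z of spacer4 in the frame of pocket between 0.017 and 0.048 m and (angle between the x axis of spacer4 and the x axis of jig, either way round below 0.12 rad or angle between the x axis of spacer4 and the y axis of jig, either way round below 0.12 rad) and value of joint press above 0.004 m); the robot touches nothing.
It fails at once if the knob is forced round without being pressed down (value of joint turn above 0.25 rad and value of joint press below 0.004 m).
It fails at once if a bystander toy is shifted by more than 30 mm (distance of any of crane_car, wagon, dome, tree, buffer from where it was at the start of the episode above 0.03 m).
It fails at once if a bystander toy is tipped over (angle between any of crane_car, wagon, dome, tree, buffer's own z axis and vertical above 0.5 rad).
Of spacer1, spacer2, spacer3, spacer4 only 2 to 4 are there at a start; the rules pass over those that are not, and their reading is None.
At some moment in a run one of body, spacer1, spacer2, spacer3, spacer4, disc may be knocked a few centimetres aside while the robot is not near it.
Once in a run the grip may slacken for a moment while it holds something.
It also fails if it takes over 210 s, if anything falls off the work surface, if the arm or the gripper's body presses on something with over 40 N, if the wrist force passes 120 N, or if a joint passes its speed limit or range.

## Working session

There is one attempt and no reset: what is moved stays moved. The work goes in short steps, Python scripts to look and compute and a tool call to move; the robot and the scene stay as the last step left them, time stands still between calls to the robot, and variables do not carry over. Pictures are saved under pics/ and viewed, about 12 in all and at most 16, crops included, and the job is handed in when it is done.

Besides the shell and the picture viewer there is one more tool, called after "Emit:" in YAML: its name, and indented under it one key for each argument. move_arm: Moves the arm, as the interface text tells. Its arguments: {"type":"object","properties":{"steps":{"type":"array","items":{"type":"array","items":{"type":"array","items":{"type":"number"}}}},"grip_force":{"type":"number"}},"required":["steps"]}

```bash
ls; mkdir -p pics
python3 - <<'E'
from workcell import ctrl, snapshot, order
import cv2,json,numpy as np
print(ctrl.state(), ctrl.grasp_offset)
for n in ["scene","top"]:
    s=snapshot(n); cv2.imwrite(f"pics/{n}0.png",cv2.resize(s["frame"][:,:,::-1],(800,600),interpolation=cv2.INTER_CUBIC))
    np.save(f"pics/{n}0.npy",s,allow_pickle=True)
    print(n,s["fx"],s["cx"],s["cy"],s["D"],s["R"],s["t"], -s["R"].T@s["t"])
E
```

```text
pics
{'clock': 0.0, 'joints': array([ 1.30700547e+00,  4.23838477e-01,  1.63070123e+00, -1.41178119e-05,
        1.08858675e+00, -1.90034295e-02]), 'joint_vel': array([ 0.00111273,  0.00210233,  0.00038122, -0.0021907 , -0.00137713,
        0.00033908]), 'joint_torque': array([ 7.99551708e-04, -5.57388067e+01, -2.81748694e+01, -3.67257883e-05,
        7.25252772e-03, -2.15970655e-07]), 'tcp_pos': array([151.30644617, 605.84284991, 230.54275048]), 'tcp_rot': array([ 2.47529506e+00,  1.93304604e+00, -1.91435148e-03]), 'force': array([ 0.25857832,  0.48864293, -0.95295124]), 'torque': array([0.00870054, 0.00594137, 0.02416436]), 'finger_gap': 0.9984392490709925} -18.700000000000003
scene 347.97465238783394 257.63708977041887 193.6985788514283 [-0.03643695  0.          0.          0.          0.        ] [[-0.2765991   0.96097117  0.00523042]
 [ 0.81771167  0.23821649 -0.5240234 ]
 [-0.50481735 -0.14066742 -0.8516878 ]] [ 152.75396182 -427.36499573 1406.38332144] [1101.67966111  152.84555421  973.05129367]
top 447.5062943011431 254.06599553210208 186.80188114415787 [-0.00870149  0.          0.          0.          0.        ] [[-8.20394760e-03 -9.99965506e-01 -1.29709897e-03]
 [-9.78281236e-01  8.29470402e-03 -2.07115959e-01]
 [ 2.07119574e-01 -4.30240889e-04 -9.78315541e-01]] [ -30.58142984  558.35637705 1028.08952999] [ 333.04121315  -34.76944969 1121.40081373]
```

View pics/scene0.png

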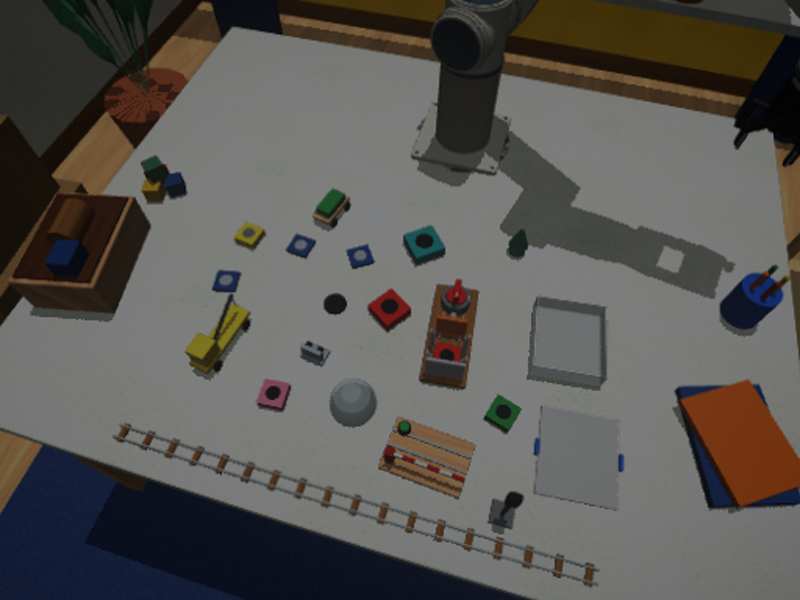

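View pics/top0.png

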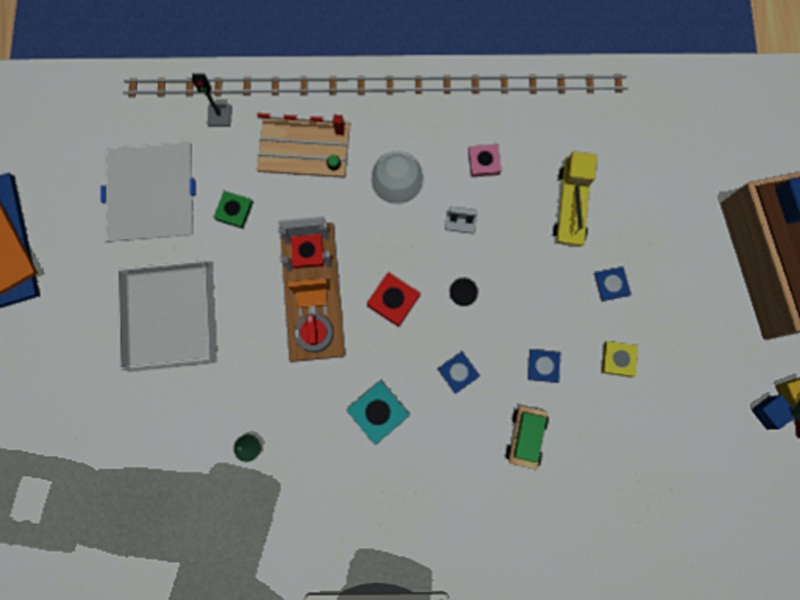

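The scene holds three spacers at top-view (459,371), (544,365) and (612,283), the yellow body at (621,358) and the disc at (463,291). The jig is at about (312,290), the knob at (313,330) and the clear box at (167,315), with its lid (blue clips) at (149,190). There are two candidates for the old block: red in the pocket (307,250) and a larger red (393,298). The pocket one fits because it is the smaller and sits in the jig.

```bash
cat > h.py <<'E'
from workcell import ctrl, snapshot, order
import cv2, numpy as np
from scipy.spatial.transform import Rotation as Rn
def plane(s,uv,z):
    "pixels -> world xy on the plane z"
    K=np.array([[s["fx"],0,s["cx"]],[0,s["fy"],s["cy"]],[0,0,1.]])
    n=cv2.undistortPoints(np.float64(uv).reshape(-1,1,2),K,np.float64(s["D"])).reshape(-1,2)
    d=np.c_[n,np.ones(len(n))]@s["R"]; c=-s["R"].T@s["t"]
    return (c+d*((z-c[2])/d[:,2])[:,None])[:,:2]
def pix(s,P):
    K=np.array([[s["fx"],0,s["cx"]],[0,s["fy"],s["cy"]],[0,0,1.]])
    return cv2.projectPoints(np.float64(P).reshape(-1,1,3),cv2.Rodrigues(np.float64(s["R"]))[0],np.float64(s["t"]),K,np.float64(s["D"]))[0].reshape(-1,2)
def blobs(s,cond,amin=60):
    hsv=cv2.cvtColor(s["frame"],cv2.COLOR_RGB2HSV).astype(int)
    m=cond(hsv[...,0],hsv[...,1],hsv[...,2]).astype(np.uint8)
    cs,_=cv2.findContours(m,cv2.RETR_EXTERNAL,cv2.CHAIN_APPROX_NONE)
    return [c.reshape(-1,2) for c in cs if cv2.contourArea(c)>=amin]
def rect(s,c,z):
    r=cv2.minAreaRect(plane(s,c,z).astype(np.float32)); return np.round(r[0],1),np.round(r[1],1),round(r[2],1)
def save(s,name,box=None,size=(800,600)):
    f=s["frame"]
    if box: f=f[box[1]:box[3],box[0]:box[2]]
    f=np.clip(f.astype(float)*1.6,0,255).astype(np.uint8)
    cv2.imwrite("pics/"+name,cv2.resize(f[:,:,::-1],size,interpolation=cv2.INTER_CUBIC))
RED=lambda h,s,v:((h<6)|(h>174))&(s>150)&(v>60)
YEL=lambda h,s,v:(h>22)&(h<34)&(s>130)
BLUE=lambda h,s,v:(h>100)&(h<125)&(s>110)
WOOD=lambda h,s,v:(h>4)&(h<20)&(s>80)
BLK=lambda h,s,v:(v<45)
E
python3 - <<'E'
from h import *
s=np.load("pics/top0.npy",allow_pickle=True).item()
hsv=cv2.cvtColor(s["frame"],cv2.COLOR_RGB2HSV)
for n,u,v in [("wood",303,350),("gate",310,290),("red",293,260),("blue",533,380),("yel",610,372),("mark",621,358),("disc",463,291),("table",400,400),("bluemark",544,365),("oldmark",307,250),("boxwall",215,300)]:
    print(n,hsv[int(v/1.5625),int(u/1.5625)])
for n,c,z in [("RED",RED,20),("YEL",YEL,20),("BLUE",BLUE,8),("WOOD",WOOD,12),("BLK",BLK,8)]:
    for b in blobs(s,c):
        print(n,np.round(b.mean(0)*1.5625),*rect(s,b,z))
save(s,"crop1.png",(170,120,330,240))
E
```

```text
wood [ 15 157 112]
gate [ 13 215  71]
red [  2 206 129]
blue [109  34 106]
yel [ 28 182 109]
mark [101  22  91]
disc [120  36  21]
table [ 30   4 139]
bluemark [ 95  22 137]
oldmark [105  51  20]
boxwall [ 60   8 123]
RED [312. 329.] [504.7 101. ] [43.  38.5] 45.4
RED [393. 299.] [555.6 -28.3] [62.4 63. ] 55.3
RED [307. 250.] [636.6 111.5] [53.4 50.3] 4.9
YEL [791. 391.] [ 400.8 -646.7] [31.8 42.4] 82.8
YEL [619. 359.] [ 455.7 -385.5] [50.6 49.4] 81.2
YEL [575. 198.] [ 724.2 -332.8] [ 52.7 160.8] 80.8
BLUE [774. 412.] [ 370.6 -627.2] [46.4 53.9] 32.4
BLUE [458. 371.] [ 438.5 -131. ] [47.5 47.2] 34.5
BLUE [543. 365.] [ 447.7 -267.5] [47.7 47.8] 83.8
BLUE [ 19. 292.] [574.6 584.5] [30.8 63.9] 18.9
BLUE [612. 283.] [ 580.3 -386.1] [47.5 48.3] 11.0
BLUE [790. 200.] [ 722.2 -691.9] [36.8 80. ] 82.7
BLUE [ 14. 211.] [708.5 608.1] [147.4  28.5] 17.6
BLUE [381.  27.] [1048.   -13.4] [1311.8  111.9] 89.5
WOOD [518. 433.] [ 339.6 -224.2] [27.5 89.7] 73.2
WOOD [316. 293.] [571.2 103.7] [221.1  87.9] 5.5
WOOD [ 10. 251.] [650.8 589.8] [150.9  58.8] 6.3
WOOD [770. 249.] [ 631.9 -632.4] [127.5 287.4] 82.7
WOOD [302. 166.] [786.4 125.1] [147.2  27.2] 85.4
WOOD [303. 149.] [817.7 122.7] [146.8  20.7] 85.4
WOOD [307. 129.] [853.2 120.3] [148.  36.] 85.8
WOOD [788.  22.] [1044.  -732.9] [ 45.9 102.2] 89.1
WOOD [761.  26.] [1044.2 -683. ] [102.2  25.5] 0.9
WOOD [ 6. 27.] [1050.5  656.6] [ 28.1 114.3] 89.8
BLK [245. 443.] [331.9 203.1] [20.9 36.3] 15.3
BLK [377. 412.] [376.6  -1.6] [34.4 36.4] 89.7
BLK [765. 411.] [ 371.2 -611.3] [34.4 50.1] 83.2
BLK [393. 297.] [559.3 -27.4] [30.5 28.5] 89.5
BLK [463. 291.] [ 570. -142.] [40.7 41.8] 88.6
BLK [787. 201.] [ 718.1 -690.1] [73.8 26.8] 10.8
BLK [206.  93.] [924.4 290. ] [89.4 22.6] 33.4
```

View pics/crop1.png

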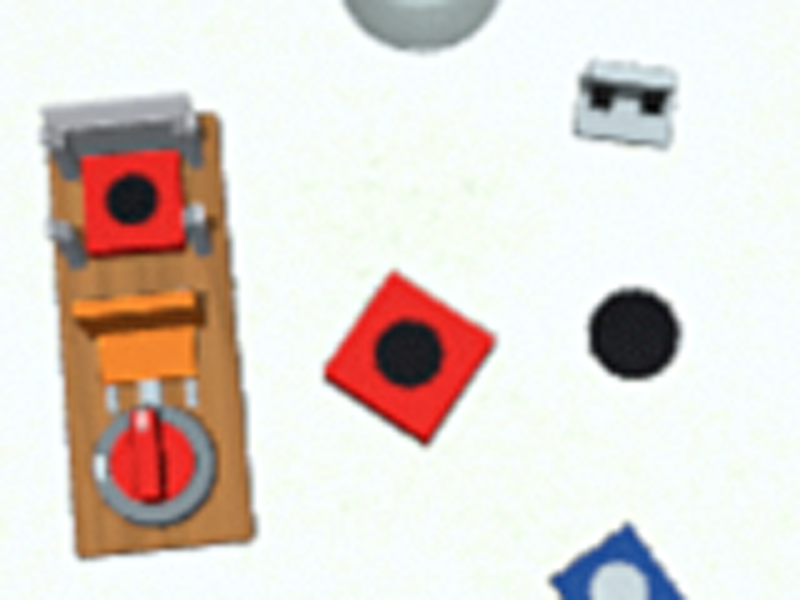

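The enlarged crop confirms it: the small red block with a black mark sits between the four posts of the jig at crop (132,198). The loose red one at (410,350) is clearly larger, so it is the look-alike. The knob's bar is along the jig's x and the gate is open.

```bash
cat >> h.py <<'E'
def go(x,y,z,yaw=None):
    "print the row from the measured pose to the target (tool down); yaw = world angle of tool x, deg mod 180"
    st=ctrl.state(); R=Rn.from_rotvec(st["tcp_rot"]); M=R.as_matrix()
    cur=np.degrees(np.arctan2(M[1,0],M[0,0])); yaw=cur if yaw is None else yaw
    d=(yaw-cur+90)%180-90; a=np.radians(cur+d)
    T=np.array([[np.cos(a),np.sin(a),0],[np.sin(a),-np.cos(a),0],[0,0,-1]]).T
    T=np.column_stack([[np.cos(a),np.sin(a),0],[np.sin(a),-np.cos(a),0],[0,0,-1]])
    rv=(R.inv()*Rn.from_matrix(T)).as_rotvec(); sh=M.T@(np.array([x,y,z])-st["tcp_pos"])/10
    print("row",np.round(rv,3),np.round(sh,2),"| tcp",np.round(st["tcp_pos"],1),"yaw",round(cur,1),"gap",round(st["finger_gap"],3),"t",round(st["clock"],1),"j6",round(st["joints"][5],2))
def marks(s,c):
    "centroid and area of the hole (round mark) inside blob c"
    m=np.zeros(s["frame"].shape[:2],np.uint8); cv2.drawContours(m,[c.reshape(-1,1,2)],-1,1,-1)
    return m>0
E
python3 - <<'E'
from h import *
s=np.load("pics/top0.npy",allow_pickle=True).item()
print("box rim", plane(s,np.array([[119,263],[212,262],[216,362],[123,370]])/1.5625,45))
go(633,110,260,95.4)
E
```

```text
box rim [[611.62166661 406.4792955 ]
 [611.96013335 258.3646214 ]
 [452.74677589 244.78632887]
 [441.52291483 387.71475549]]
row [-0.     0.001 -0.339] [-36.44  58.75  -2.89] | tcp [151.3 605.9 230.6] yaw 76.0 gap 1.001 t 0.1 j6 -0.02
```

Emit:
move_arm:
  steps:
    - [[0,0,-0.339,-36.4,58.7,-3.5,1],[0,0,-0.339,-36.4,58.7,-3.5,1],[0,0,-0.339,-36.4,58.7,-3.5,1],[0,0,-0.339,-36.4,58.7,-3.5,1],[0,0,-0.339,-36.4,58.7,-3.5,1],[0,0,-0.339,-36.4,58.7,-3.5,1],[0,0,-0.339,-36.4,58.7,-3.5,1],[0,0,-0.339,-36.4,58.7,-3.5,1],[0,0,-0.339,-36.4,58.7,-3.5,1],[0,0,-0.339,-36.4,58.7,-3.5,1],[0,0,-0.339,-36.4,58.7,-3.5,1],[0,0,-0.339,-36.4,58.7,-3.5,1]]

```text
clock: 1.1
tcp_pos: [499.4, 247.2, 256.5]
tcp_rot: [-2.114, -2.323, 0.001]
force: [0.9, 0.8, 0.1]
finger_gap: 1.002
```

Run:
```python
from h import *
go(633,110,260,95.4)
```

```text
row [-0.  0. -0.] [-14.92  12.01  -0.35] | tcp [499.4 247.2 256.5] yaw 95.4 gap 1.002 t 1.1 j6 -1.23
```

Emit:
move_arm:
  steps:
    - [[0,0,0,-14.9,12.0,0,1],[0,0,0,-14.9,12.0,0,1],[0,0,0,-14.9,12.0,0,1],[0,0,0,-14.9,12.0,0,1],[0,0,0,-14.9,12.0,0,1],[0,0,0,-14.9,12.0,0,1],[0,0,0,-14.9,12.0,0,1],[0,0,0,-14.9,12.0,0,1],[0,0,0,-14.9,12.0,0,1]]

```text
clock: 1.85
tcp_pos: [630.9, 113.1, 256.3]
tcp_rot: [-2.112, -2.324, 0.001]
force: [-0.4, -0.5, 0.5]
finger_gap: 1.0
```

Run:
```python
from h import *
s=snapshot("wrist"); save(s,"w1.png"); np.save("pics/w1.npy",s,allow_pickle=True)
print("cam",-s["R"].T@s["t"])
for n,c,z in [("RED",RED,32),("WOOD",WOOD,12)]:
    for b in blobs(s,c): print(n,np.round(b.mean(0)),*rect(s,b,z))
for b in blobs(s,BLK):
    r=cv2.minAreaRect(plane(s,b,32).astype(np.float32)); print("BLK",b.mean(0),r)
go(633,110,260,95.4)
```

```text
cam [561.02336578 104.91878663 398.57006541]
RED [197. 327.] [871.8  55.5] [14.1 16.3] 82.6
RED [250. 164.] [634.  108.8] [51.7 50.3] 5.4
RED [137.  85.] [556.3 -25.9] [62.4 62.5] 55.7
RED [250.  41.] [498.4  94.3] [46.3 41.2] 42.1
WOOD [239. 310.] [853.5 118.2] [146.6  37.1] 85.8
WOOD [247. 290.] [818.1 121.2] [146.5  21.1] 85.4
WOOD [249. 270.] [786.1 123.8] [146.6  29.3] 85.4
WOOD [251. 110.] [566.5 102.2] [208.8  87.9] 5.3
BLK [211.32 269.28] ((777.339111328125, 70.47906494140625), (21.369003295898438, 17.13368797302246), 87.02564239501953)
BLK [ 28.82222222 258.28888889] ((788.1482543945312, -176.4675750732422), (22.48050880432129, 23.70049285888672), 6.610540390014648)
BLK [258.08454988 330.19768856] ((862.2854614257812, 138.13327026367188), (251.7962188720703, 828.751220703125), 5.319159507751465)
BLK [341.75471698 230.75471698] ((707.4047241210938, 231.4427947998047), (24.519365310668945, 24.646427154541016), 74.82081604003906)
BLK [ 57.5625  191.34375] ((689.2592163085938, -127.4917221069336), (11.644286155700684, 15.138616561889648), 5.316690444946289)
BLK [ 38.39393939 186.60606061] ((685.0858154296875, -152.1591339111328), (11.616913795471191, 15.407395362854004), 5.2171406745910645)
BLK [250.68852459 166.29508197] ((636.0805053710938, 108.8487548828125), (25.32455062866211, 24.932653427124023), 5.398125648498535)
BLK [51.04716981 91.08490566] ((569.3308715820312, -126.4871826171875), (44.61907958984375, 40.837493896484375), 88.12577819824219)
BLK [135.7654321   86.22222222] ((556.6326904296875, -27.730396270751953), (31.851999282836914, 31.961708068847656), 46.53211975097656)
row [-0.001 -0.     0.001] [-0.34  0.16 -0.35] | tcp [631.  113.2 256.5] yaw 95.5 gap 0.999 t 1.9 j6 -1.51
```

View pics/w1.png

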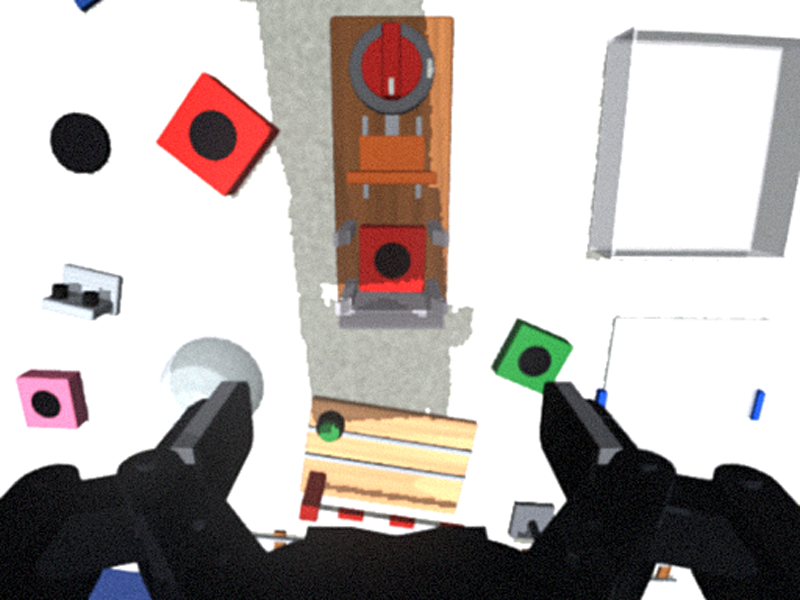

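The wrist view shows the jig's pocket with the old block at (392,260), free of the fingers' path; the dome is at (212,375) and the green look-alike at (535,360), both well outside. Pocket estimate is (636,109) with yaw 5.4°.

Emit:
move_arm:
  steps:
    - [[0,0,0,-0.46,0.47,10,1],[0,0,0,-0.46,0.47,14,1],[0,0,0,-0.46,0.47,17,1],[0,0,0,-0.46,0.47,20,1],[0,0,0,-0.46,0.47,22,1],[0,0,0,-0.46,0.47,23.2,1],[0,0,0,-0.46,0.47,23.8,1],[0,0,0,-0.46,0.47,23.8,1],[0,0,0,-0.46,0.47,23.8,1]]
  grip_force: 40

```text
clock: 2.65
tcp_pos: [637.8, 108.7, 19.8]
tcp_rot: [2.113, 2.324, 0.002]
force: [-0.5, -0.3, -0.1]
finger_gap: 0.996
```

Run:
```python
from h import *
go(636,109,18,95.4); print(ctrl.state()["force"])
```

```text
row [ 0.001 -0.     0.001] [ 0.04 -0.18  0.18] | tcp [637.8 108.7  19.8] yaw 95.5 gap 0.996 t 2.6 j6 -1.52
[-0.52519601 -0.33926734 -0.14948671]
```

Emit:
move_arm:
  steps:
    - [[0,0,0,0,-0.2,0.1,1],[0,0,0,0,-0.2,0.1,0.2],[0,0,0,0,-0.2,0.1,-0.2],[0,0,0,0,-0.2,0.1,-0.5],[0,0,0,0,-0.2,0.1,-0.5],[0,0,0,0,-0.2,0.1,-0.5],[0,0,0,0,-0.2,0.1,-0.5],[0,0,0,0,-0.2,0.1,-0.5],[0,0,0,0,-0.2,0.1,-0.5]]

```text
clock: 3.4
tcp_pos: [636.0, 107.9, 19.1]
tcp_rot: [2.114, 2.323, 0.002]
force: [-2.2, 0.0, 7.4]
finger_gap: 0.571
```

Run:
```python
from h import *
go(636,109,18,95.4); print(ctrl.state()["force"])
```

```text
row [ 0.002 -0.    -0.   ] [0.11 0.01 0.11] | tcp [636.  107.9  19.1] yaw 95.4 gap 0.571 t 3.4 j6 -1.52
[-2.21458511  0.03954873  7.37934515]
```

Emit:
move_arm:
  steps:
    - [[0,0,0,0,0,-2,-0.5],[0,0,0,0,0,-5,-0.5],[0,0,0,0,0,-8,-0.5],[0,0,0,0,0,-12,-0.5],[0,0,0,0,0,-13,-0.5],[0,0,0,0,0,-13,-0.5]]

```text
clock: 3.9
tcp_pos: [637.9, 108.1, 152.2]
tcp_rot: [2.111, 2.32, 0.01]
force: [0.9, 0.6, -1.0]
finger_gap: 0.572
```

Run:
```python
from h import *
s=snapshot("wrist"); np.save("pics/w2.npy",s,allow_pickle=True); save(s,"w2.png")
zt=ctrl.state()["tcp_pos"][2]+13
for b in blobs(s,RED): print(np.round(b.mean(0)),*rect(s,b,zt))
for b in blobs(s,BLK): 
  if abs(b.mean(0)[0]-250)<30 : print(np.round(b.mean(0)),*rect(s,b,zt))
go(529,324,149,94)
```

```text
[253. 251.] [635.9 106.4] [55.9 50.2] 5.3
[101.  71.] [561.8  38.4] [33.2 31.2] 55.7
[256.  14.] [537.1  98.4] [12.8 20.8] 5.4
[253. 329.] [674.6 111.8] [ 95.6 299.9] 5.2
[253. 260.] [639.3 106.6] [27.3 27.2] 5.3
row [ 0.004 -0.     0.024] [22.53 -8.65  0.03] | tcp [636.2 107.8 149.6] yaw 95.4 gap 0.57 t 4.0 j6 -1.52
```

Emit:
move_arm:
  steps:
    - [[0,0,0.02,11,-4.5,0,-0.5],[0,0,0.02,22.5,-8.7,0,-0.5],[0,0,0.02,22.5,-8.7,0,-0.5],[0,0,0.02,22.5,-8.7,0,-0.5],[0,0,0.02,22.5,-8.7,0,-0.5],[0,0,0.02,22.5,-8.7,0,-0.5],[0,0,0.02,22.5,-8.7,0,-0.5],[0,0,0.02,22.5,-8.7,0,-0.5]]

```text
clock: 4.62
tcp_pos: [525.2, 324.6, 145.5]
tcp_rot: [-2.133, -2.305, 0.005]
force: [0.6, -0.5, 0.0]
finger_gap: 0.572
```

Run:
```python
from h import *
go(529,324,14,94)
```

```text
row [-0.003  0.001  0.008] [-0.07  0.41 13.15] | tcp [525.2 324.6 145.5] yaw 94.4 gap 0.572 t 4.6 j6 -1.11
```

Emit:
move_arm:
  steps:
    - [[0,0,0,0,0.4,5,-0.5],[0,0,0,0,0.4,9,-0.5],[0,0,0,0,0.4,12,-0.5],[0,0,0,0,0.4,13,-0.5],[0,0,0,0,0.4,13,-0.5],[0,0,0,0,0.4,13,0.6],[0,0,0,0,0.4,13,0.6],[0,0,0,0,0.4,13,0.6],[0,0,0,0,0.4,10,0.6],[0,0,0,0,0.4,5,0.6],[0,0,0,0,0.4,0,0.6],[0,0,0,0,0.4,-4,0.6]]

```text
clock: 5.62
tcp_pos: [531.6, 324.0, 176.3]
tcp_rot: [2.137, 2.302, 0.004]
force: [1.9, 0.1, -0.1]
finger_gap: 0.797
```

```bash
cat >> h.py <<'E'
def find():
    "all parts from the top camera"
    s=snapshot("top")
    for n,c,z in [("RED",RED,20),("YEL",YEL,20),("BLUE",BLUE,8),("BLK",BLK,8)]:
        for b in blobs(s,c):
            r=rect(s,b,z)
            if 350<r[0][0]<800 and -450<r[0][1]<450 and max(r[1])<70: print(n,np.round(b.mean(0)*1.5625),*r)
    return s
E
python3 - <<'E'
from h import *
save(find(),"t2.png")
go(457,-385,190,81)
E
```

```text
RED [312. 329.] [504.5  99.2] [40.6 42.5] 64.5
RED [174. 316.] [529.6 321.6] [48.5 47.6] 3.5
RED [393. 299.] [555.6 -28.3] [62.4 63. ] 55.3
YEL [619. 359.] [ 455.5 -385.5] [50.6 49.1] 81.2
BLUE [458. 371.] [ 438.5 -131.2] [46.7 46.9] 34.8
BLUE [543. 365.] [ 447.7 -267.5] [47.7 47.8] 83.8
BLUE [612. 283.] [ 580.5 -385.9] [47.1 47.9] 10.9
BLK [377. 412.] [375.4  -1.6] [34.4 33.9] 89.5
BLK [173. 315.] [533.8 328.1] [23.8 22.8] 3.2
BLK [393. 297.] [559.3 -27.4] [30.5 28.5] 89.5
BLK [463. 291.] [ 569.4 -142.6] [41.7 40.4] 43.5
row [ 0.013 -0.008  0.231] [-70.36 -13.14  -1.11] | tcp [535.8 326.5 185.5] yaw 94.3 gap 0.799 t 5.7 j6 -1.12
```

View pics/t2.png

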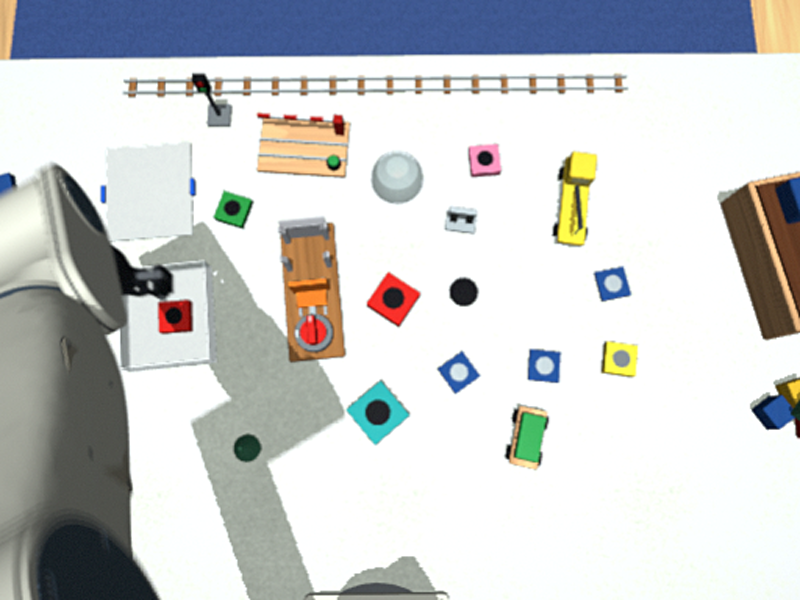

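The old block lies in the box at (174,316), nothing else moved, and the pocket is empty. Now the body.

Emit:
move_arm:
  steps:
    - [[0,0,0.231,-70.4,-13.1,-0.4,0.6],[0,0,0.231,-70.4,-13.1,-0.4,0.6],[0,0,0.231,-70.4,-13.1,-0.4,0.6],[0,0,0.231,-70.4,-13.1,-0.4,0.6],[0,0,0.231,-70.4,-13.1,-0.4,0.6],[0,0,0.231,-70.4,-13.1,-0.4,0.6],[0,0,0.231,-70.4,-13.1,-0.4,0.6],[0,0,0.231,-70.4,-13.1,-0.4,0.6],[0,0,0.231,-70.4,-13.1,-0.4,0.6],[0,0,0.231,-70.4,-13.1,-0.4,0.6],[0,0,0.231,-70.4,-13.1,-0.4,0.6],[0,0,0.231,-70.4,-13.1,-0.4,0.6]]

```text
clock: 6.67
tcp_pos: [476.7, -175.4, 177.3]
tcp_rot: [2.386, 2.039, 0.003]
force: [1.2, -1.1, 0.1]
finger_gap: 0.799
```

Run:
```python
from h import *
go(457,-385,200,81)
```

```text
row [0.004 0.001 0.   ] [-21.01   1.34  -2.25] | tcp [ 476.7 -175.4  177.3] yaw 81.0 gap 0.799 t 6.7 j6 -1.79
```

Emit:
move_arm:
  steps:
    - [[0,0,0,-21,1.3,-2.2,0.6],[0,0,0,-21,1.3,-2.2,0.6],[0,0,0,-21,1.3,-2.2,0.6],[0,0,0,-21,1.3,-2.2,0.6],[0,0,0,-21,1.3,-2.2,0.6],[0,0,0,-21,1.3,-2.2,0.6],[0,0,0,-21,1.3,-2.2,0.6],[0,0,0,-21,1.3,-2.2,0.6],[0,0,0,-21,1.3,-2.2,0.6]]

```text
clock: 7.42
tcp_pos: [456.6, -381.3, 197.8]
tcp_rot: [-2.388, -2.042, -0.0]
force: [-0.5, 0.5, 0.3]
finger_gap: 0.799
```

```bash
cat >> h.py <<'E'
def wfind(cond,z,near,r=60):
    "wrist view: blobs of a colour near a world point, with the centre of the round mark"
    s=snapshot("wrist"); hsv=cv2.cvtColor(s["frame"],cv2.COLOR_RGB2HSV).astype(int)
    m=cond(hsv[...,0],hsv[...,1],hsv[...,2]).astype(np.uint8)
    cs,hi=cv2.findContours(m,cv2.RETR_CCOMP,cv2.CHAIN_APPROX_NONE)
    for c,h in zip(cs,hi[0]):
        if cv2.contourArea(c)<150: continue
        q=rect(s,c.reshape(-1,2),z)
        if np.hypot(*(q[0]-near))<r: print("mark" if h[3]>=0 else "blob",*q)
    return s
E
python3 - <<'E'
from h import *
s=wfind(YEL,20,(456,-385)); np.save("pics/w3.npy",s,allow_pickle=True)
go(457,-385,200,81)
E
```

```text
blob [ 455.7 -389.3] [48.3 49.9] 81.0
mark [ 457.5 -389.2] [30.5 29.1] 35.7
row [-0.    -0.     0.002] [-0.38  0.09 -0.23] | tcp [ 456.7 -381.1  197.7] yaw 81.1 gap 0.796 t 7.5 j6 -2.13
```

Emit:
move_arm:
  steps:
    - [[0,0,0,-0.6,0.05,4,0.7],[0,0,0,-0.6,0.05,8,0.7],[0,0,0,-0.6,0.05,12,0.7],[0,0,0,-0.6,0.05,15,0.7],[0,0,0,-0.6,0.05,17.5,0.7],[0,0,0,-0.6,0.05,18.8,0.7],[0,0,0,-0.6,0.05,19.3,0.7],[0,0,0,-0.6,0.05,19.3,0.7],[0,0,0,-0.6,0.05,19.3,-0.3],[0,0,0,-0.6,0.05,19.3,-0.3],[0,0,0,-0.6,0.05,19.3,-0.3],[0,0,0,-0.6,0.05,19.3,-0.3]]

```text
clock: 8.47
tcp_pos: [457.3, -389.5, 6.4]
tcp_rot: [2.386, 2.038, 0.001]
force: [1.2, 1.7, 7.3]
finger_gap: 0.57
```

Emit:
move_arm:
  steps:
    - [[0,0,0,0,0,0,-0.3],[0,0,0,0,0,0,-0.3],[0,0,0,0,0,-2,-0.3],[0,0,0,0,0,-5,-0.3],[0,0,0,0,0,-9,-0.3],[0,0,0,0,0,-13,-0.3],[0,0,0,0,0,-16,-0.3],[0,0,0,0,0,-18,-0.3],[0,0,0,0,0,-18,-0.3]]

```text
clock: 9.22
tcp_pos: [458.4, -390.7, 190.5]
tcp_rot: [2.381, 2.034, 0.002]
force: [0.4, 0.2, -0.5]
finger_gap: 0.576
```

Run:
```python
from h import *
s=snapshot("wrist"); zt=ctrl.state()["tcp_pos"][2]+16
s=wfind(YEL,zt,ctrl.state()["tcp_pos"][:2])
go(636,108.5,190,95.4)
```

```text
blob [ 452.4 -389.9] [48.8 52.9] 81.1
mark [ 455.5 -390.7] [29.  28.6] 13.1
row [ 0.002  0.002 -0.251] [51.94  9.96 -0.48] | tcp [ 456.4 -388.9  185.8] yaw 81.0 gap 0.57 t 9.3 j6 -2.14
```

Emit:
move_arm:
  steps:
    - [[0,0,-0.251,51.9,10,0,-0.3],[0,0,-0.251,51.9,10,0,-0.3],[0,0,-0.251,51.9,10,0,-0.3],[0,0,-0.251,51.9,10,0,-0.3],[0,0,-0.251,51.9,10,0,-0.3],[0,0,-0.251,51.9,10,0,-0.3],[0,0,-0.251,51.9,10,0,-0.3],[0,0,-0.251,51.9,10,0,-0.3],[0,0,-0.251,51.9,10,0,-0.3],[0,0,-0.251,51.9,10,0,-0.3],[0,0,-0.251,51.9,10,0,-0.3],[0,0,-0.251,51.9,10,0,-0.3]]

```text
clock: 10.32
tcp_pos: [625.4, 83.5, 182.4]
tcp_rot: [-2.113, -2.322, 0.004]
force: [0.0, -0.2, -1.0]
finger_gap: 0.569
```

Run:
```python
from h import *
go(636,108.2,190,95.4)
```

```text
row [-0.003  0.     0.   ] [ 2.36  1.29 -0.77] | tcp [625.4  83.5 182.4] yaw 95.4 gap 0.569 t 10.3 j6 -1.55
```

Emit:
move_arm:
  steps:
    - [[0,0,0,0,0,0,-0.3],[0,0,0,0,0,0,-0.3],[0,0,0,0,0,0,-0.3],[0,0,0,0,0,0,-0.3]]

```text
clock: 10.65
tcp_pos: [625.2, 80.5, 183.2]
tcp_rot: [-2.114, -2.322, 0.003]
force: [0.4, -0.4, -0.2]
finger_gap: 0.573
```

```bash
cat >> h.py <<'E'
def hold(zoff,cond,area=150,win=(330,180,0,384)):
    "held part in the wrist view: pixel centre of blobs/marks near image centre, and tool-frame xy of them at height tcp+zoff"
    s=snapshot("wrist"); st=ctrl.state(); hsv=cv2.cvtColor(s["frame"],cv2.COLOR_RGB2HSV).astype(int)
    m=cond(hsv[...,0],hsv[...,1],hsv[...,2]).astype(np.uint8)
    cs,hi=cv2.findContours(m,cv2.RETR_CCOMP,cv2.CHAIN_APPROX_NONE)
    M=Rn.from_rotvec(st["tcp_rot"]).as_matrix()
    for c,h in zip(cs,hi[0]):
        if cv2.contourArea(c)<area: continue
        (u,v),wh,a=cv2.minAreaRect(c)
        if not(200<u<310 and v>180): continue
        w=plane(s,[[u,v]],st["tcp_pos"][2]+zoff)[0]-st["tcp_pos"][:2]
        print("mark" if h[3]>=0 else "blob",np.round([u,v,*wh,a],1),"tool xy",np.round(M[:2,:2].T@w,1))
    return s
E
python3 - <<'E'
from h import *
s=hold(13.5,YEL); save(s,"w4.png")
o=np.load("pics/w2.npy",allow_pickle=True).item()
hsv=cv2.cvtColor(o["frame"],cv2.COLOR_RGB2HSV).astype(int)
m=RED(hsv[...,0],hsv[...,1],hsv[...,2]).astype(np.uint8)
cs,hi=cv2.findContours(m,cv2.RETR_CCOMP,cv2.CHAIN_APPROX_NONE)
for c,h in zip(cs,hi[0]):
    if cv2.contourArea(c)>150: print("old","mark" if h[3]>=0 else "blob",cv2.minAreaRect(c))
go(636,108.2,60,95.4)
E
```

```text
blob [253.5 251.5 109.  111.   90. ] tool xy [-1.1 -5.4]
mark [253.  260.   59.4  60.8  45. ] tool xy [-1.3 -1.2]
old blob ((253.0, 251.0), (108.0, 110.0), 90.0)
old mark ((253.50001525878906, 260.0), (57.27565002441406, 57.27564239501953), 45.0)
old blob ((100.49627685546875, 70.3048324584961), (91.15176391601562, 76.82355499267578), 37.5685920715332)
old mark ((96.24999237060547, 70.75), (45.25482940673828, 40.305084228515625), 45.0)
old blob ((256.5, 18.0), (36.0, 55.0), 90.0)
row [-0.002  0.    -0.002] [ 2.69  1.33 12.36] | tcp [625.4  80.3 183.6] yaw 95.3 gap 0.573 t 10.7 j6 -1.55
```

View pics/w4.png

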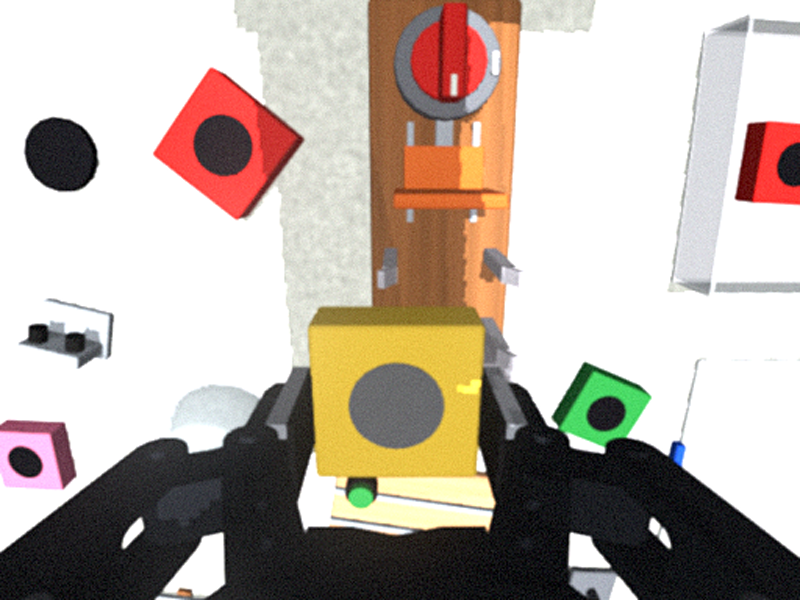

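The body is held square at (395,405), with the same pixel position in the gripper as the old block had (mark at raw pixel (253,260)). The old block's TCP position of (636,108) is therefore the target.

Emit:
move_arm:
  steps:
    - [[0,0,0,1.5,0.7,0,-0.3],[0,0,0,2.7,1.3,2,-0.3],[0,0,0,2.7,1.3,4,-0.3],[0,0,0,2.7,1.3,5,-0.3],[0,0,0,2.7,1.3,5,-0.3],[0,0,0,2.7,1.3,5,-0.3],[0,0,0,2.7,1.3,5,-0.3]]

```text
clock: 11.28
tcp_pos: [637.3, 109.3, 135.2]
tcp_rot: [2.115, 2.322, 0.001]
force: [0.6, -0.3, 0.0]
finger_gap: 0.57
```

Run:
```python
from h import *
go(636,108,18.5,95.4)
```

```text
row [ 0.001 -0.    -0.001] [-0.12 -0.15 11.67] | tcp [637.3 109.3 135.2] yaw 95.4 gap 0.57 t 11.3 j6 -1.51
```

Emit:
move_arm:
  steps:
    - [[0,0,0,-0.12,-0.15,2,-0.3],[0,0,0,-0.12,-0.15,4,-0.3],[0,0,0,-0.12,-0.15,5,-0.3],[0,0,0,-0.12,-0.15,6,-0.3],[0,0,0,-0.12,-0.15,7,-0.3],[0,0,0,-0.12,-0.15,8,-0.3],[0,0,0,-0.12,-0.15,9,-0.3],[0,0,0,-0.12,-0.15,10,-0.3],[0,0,0,-0.12,-0.15,10.8,-0.3],[0,0,0,-0.12,-0.15,11.4,-0.3],[0,0,0,-0.12,-0.15,11.5,-0.3],[0,0,0,-0.12,-0.15,11.5,-0.3]]

```text
clock: 12.28
tcp_pos: [635.2, 108.4, 18.9]
tcp_rot: [-2.114, -2.323, 0.001]
force: [0.8, -0.7, 0.2]
finger_gap: 0.575
```

Run:
```python
from h import *
go(636,108,18.5,95.4); print(ctrl.state()["force"])
```

```text
row [-0.001  0.    -0.   ] [-0.04  0.08  0.04] | tcp [635.2 108.4  18.9] yaw 95.4 gap 0.575 t 12.3 j6 -1.51
[ 0.82187076 -0.68150611  0.23696365]
```

Release and rise, then check all parts.

Emit:
move_arm:
  steps:
    - [[0,0,0,0,0,0.05,0.6],[0,0,0,0,0,0.05,0.6],[0,0,0,0,0,0.05,0.6],[0,0,0,0,0,-2,0.6],[0,0,0,0,0,-5,0.6],[0,0,0,0,0,-8,0.6],[0,0,0,0,0,-12,0.6],[0,0,0,0,0,-16,0.6],[0,0,0,0,0,-17,0.6],[0,0,0,0,0,-17,0.6],[0,0,0,0,0,-17,0.6]]

```text
clock: 13.2
tcp_pos: [635.5, 108.4, 190.1]
tcp_rot: [2.114, 2.323, 0.002]
force: [-0.6, -0.1, -0.8]
finger_gap: 0.801
```

Run:
```python
from h import *
find()
s=wfind(YEL,32,(636,109)); save(s,"w5.png")
go(440,-132,190,123)
```

```text
RED [393. 299.] [555.6 -28.3] [62.4 63. ] 55.3
BLUE [458. 371.] [ 438.5 -130.9] [46.7 47.2] 34.2
BLUE [543. 365.] [ 447.7 -267.5] [47.7 47.8] 83.8
BLUE [612. 283.] [ 580.5 -386. ] [47.1 48.2] 10.9
BLK [377. 411.] [377.2  -2.2] [36.4 34.4] 44.9
BLK [393. 297.] [559.3 -27.4] [30.5 28.5] 89.5
BLK [463. 291.] [ 568.7 -142. ] [40.9 39. ] 89.5
BLK [328. 196.] [734.3  79.9] [67.6 24.8] 5.8
blob [632.9 106.8] [50.8 48.9] 5.3
mark [634.5 107.5] [29.  31.2] 5.3
row [-0.003 -0.001 -0.482] [-22.09 -21.59  -0.17] | tcp [634.1 108.2 187.7] yaw 95.4 gap 0.798 t 13.3 j6 -1.51
```

View pics/w5.png

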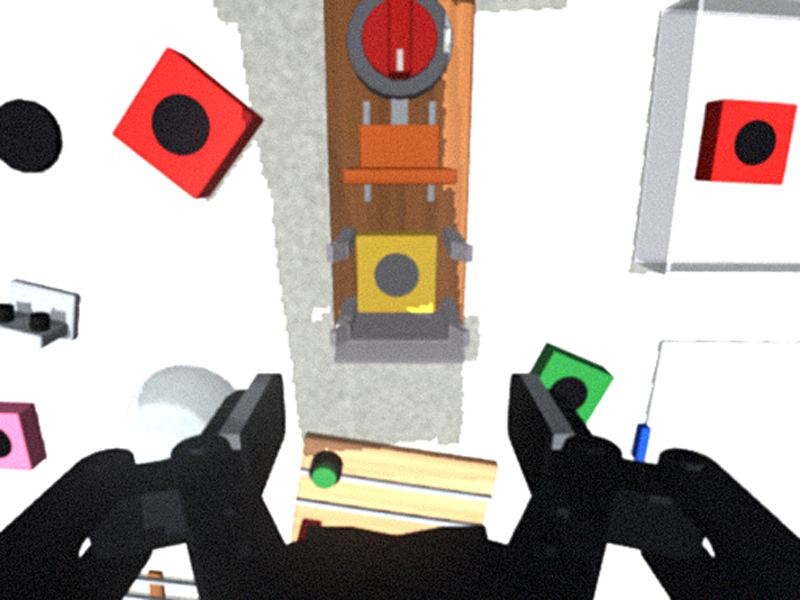

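The body sits square in the pocket at (397,275), flat between the posts; the old block is in the box at (750,140). Next is spacer A.

Emit:
move_arm:
  steps:
    - [[0,0,-0.49,-22.1,-21.6,0,0.7],[0,0,-0.49,-22.1,-21.6,0,0.7],[0,0,-0.49,-22.1,-21.6,0,0.7],[0,0,-0.49,-22.1,-21.6,0,0.7],[0,0,-0.49,-22.1,-21.6,0,0.7],[0,0,-0.49,-22.1,-21.6,0,0.7],[0,0,-0.49,-22.1,-21.6,0,0.7],[0,0,-0.49,-22.1,-21.6,0,0.7],[0,0,-0.49,-22.1,-21.6,0,0.7],[0,0,-0.49,-22.1,-21.6,0,0.7],[0,0,-0.49,-22.1,-21.6,0,0.7],[0,0,-0.49,-22.1,-21.6,0,0.7]]

```text
clock: 14.3
tcp_pos: [441.5, -131.3, 188.8]
tcp_rot: [-1.486, -2.767, -0.0]
force: [-0.2, 0.5, 0.2]
finger_gap: 0.853
```

Run:
```python
from h import *
wfind(BLUE,8,(439,-131))
go(440,-132,0.5,124)
```

```text
blob [ 438.4 -133.7] [48.1 47.5] 35.0
mark [ 439.  -133.5] [29.9 30.6] 78.6
row [-0.    -0.001 -0.008] [ 1.000e-02 -1.700e-01  1.884e+01] | tcp [ 441.6 -131.2  188.9] yaw 123.6 gap 0.851 t 14.3 j6 -2.47
```

Emit:
move_arm:
  steps:
    - [[0,0,0,0,-0.32,4,0.7],[0,0,0,0,-0.32,8,0.7],[0,0,0,0,-0.32,12,0.7],[0,0,0,0,-0.32,15,0.7],[0,0,0,0,-0.32,17.3,0.7],[0,0,0,0,-0.32,18.3,0.7],[0,0,0,0,-0.32,18.8,0.7],[0,0,0,0,-0.32,18.8,0.7],[0,0,0,0,-0.32,18.8,-0.3],[0,0,0,0,-0.32,18.8,-0.3],[0,0,0,0,-0.32,18.8,-0.3],[0,0,0,0,-0.32,18.8,-0.3]]

```text
clock: 15.35
tcp_pos: [439.5, -134.0, 3.1]
tcp_rot: [1.486, 2.764, 0.001]
force: [-0.3, 2.4, 4.4]
finger_gap: 0.558
```

Run:
```python
from h import *
go(440,-132,190); st=ctrl.state(); print(st["force"])
```

```text
row [0.002 0.002 0.   ] [  0.09   0.19 -18.69] | tcp [ 439.5 -134.     3.1] yaw 123.5 gap 0.558 t 15.3 j6 -2.48
[-0.25004026  2.37193475  4.44317133]
```

Emit:
move_arm:
  steps:
    - [[0,0,0,0,0,0,-0.3],[0,0,0,0,0,0,-0.3],[0,0,0,0,0,-2,-0.3],[0,0,0,0,0,-5,-0.3],[0,0,0,0,0,-9,-0.3],[0,0,0,0,0,-13,-0.3],[0,0,0,0,0,-16,-0.3],[0,0,0,0,0,-18,-0.3],[0,0,0,0,0,-18,-0.3],[0,0,0,0,0,-18,-0.3]]

```text
clock: 16.18
tcp_pos: [439.3, -134.1, 183.4]
tcp_rot: [1.485, 2.763, 0.001]
force: [-0.5, 0.3, -0.4]
finger_gap: 0.557
```

Run:
```python
from h import *
hold(6,BLUE)
go(636,108,190,95.4)
```

```text
blob [253. 248.  94. 104.  90.] tool xy [-2.5 -2.5]
mark [253.2 252.2  57.3  56.6  45. ] tool xy [-2.4 -0.3]
row [0.001 0.001 0.49 ] [ 9.27 29.82 -0.78] | tcp [ 438.3 -133.8  182. ] yaw 123.5 gap 0.556 t 16.2 j6 -2.48
```

Emit:
move_arm:
  steps:
    - [[0,0,0.49,9.3,29.8,0,-0.3],[0,0,0.49,9.3,29.8,0,-0.3],[0,0,0.49,9.3,29.8,0,-0.3],[0,0,0.49,9.3,29.8,0,-0.3],[0,0,0.49,9.3,29.8,0,-0.3],[0,0,0.49,9.3,29.8,0,-0.3],[0,0,0.49,9.3,29.8,0,-0.3],[0,0,0.49,9.3,29.8,0,-0.3],[0,0,0.49,9.3,29.8,0,-0.3],[0,0,0.49,9.3,29.8,0,-0.3],[0,0,0.49,9.3,29.8,0,-0.3],[0,0,0.49,9.3,29.8,0,-0.3]]

```text
clock: 17.23
tcp_pos: [634.2, 107.2, 180.1]
tcp_rot: [-2.114, -2.322, 0.004]
force: [0.7, -0.1, -0.3]
finger_gap: 0.556
```

Run:
```python
from h import *
hold(6,BLUE)
go(636,108,34,95.4)
```

```text
blob [253.  248.5  95.  104.   90. ] tool xy [-1.4 -3.3]
mark [253.2 252.2  57.3  56.6  45. ] tool xy [-1.3 -1.3]
row [-0.002  0.    -0.001] [ 0.08  0.19 14.66] | tcp [634.5 107.1 180.6] yaw 95.3 gap 0.561 t 17.3 j6 -1.52
```

Emit:
move_arm:
  steps:
    - [[0,0,0,0.08,0.15,3,-0.3],[0,0,0,0.08,0.15,5,-0.3],[0,0,0,0.08,0.15,7,-0.3],[0,0,0,0.08,0.15,8.5,-0.3],[0,0,0,0.08,0.15,10,-0.3],[0,0,0,0.08,0.15,11,-0.3],[0,0,0,0.08,0.15,12,-0.3],[0,0,0,0.08,0.15,13,-0.3],[0,0,0,0.08,0.15,13.8,-0.3],[0,0,0,0.08,0.15,14.4,-0.3],[0,0,0,0.08,0.15,14.5,-0.3],[0,0,0,0.08,0.15,14.5,-0.3]]

```text
clock: 18.28
tcp_pos: [637.0, 109.1, 36.1]
tcp_rot: [-2.114, -2.323, 0.001]
force: [0.3, -0.9, -0.1]
finger_gap: 0.559
```

Run:
```python
from h import *
go(636,108,34.5,95.4); print(ctrl.state()["force"])
```

```text
row [-0.  0.  0.] [-0.1  -0.11  0.16] | tcp [637.  109.1  36.1] yaw 95.4 gap 0.559 t 18.3 j6 -1.51
[ 0.32635114 -0.93341903 -0.10356207]
```

Emit:
move_arm:
  steps:
    - [[0,0,0,-0.1,-0.1,0.1,-0.3],[0,0,0,-0.1,-0.1,0.2,-0.3],[0,0,0,-0.1,-0.1,0.2,-0.3],[0,0,0,-0.1,-0.1,0.2,0.6],[0,0,0,-0.1,-0.1,0.2,0.6],[0,0,0,-0.1,-0.1,0.2,0.6],[0,0,0,0,0,-3,0.7],[0,0,0,0,0,-6,0.7],[0,0,0,0,0,-10,0.7],[0,0,0,0,0,-14,0.7],[0,0,0,0,0,-15,0.7],[0,0,0,0,0,-15,0.7]]

```text
clock: 19.28
tcp_pos: [639.6, 109.5, 190.9]
tcp_rot: [2.111, 2.32, 0.01]
force: [-0.2, -0.6, -0.2]
finger_gap: 0.85
```

Run:
```python
from h import *
find()
wfind(BLUE,40,(636,109)); wfind(YEL,32,(636,109))
go(448,-269,190,83.8)
```

```text
RED [393. 299.] [555.6 -28.3] [62.4 63. ] 55.3
BLUE [543. 365.] [ 447.7 -267.5] [47.7 47.8] 83.8
BLUE [612. 283.] [ 580.5 -385.9] [47.1 47.9] 10.9
BLK [377. 411.] [377.2  -2.2] [36.4 34.4] 44.9
BLK [393. 297.] [559.3 -27.4] [30.5 28.5] 89.5
BLK [463. 291.] [ 568.7 -142. ] [40.9 39. ] 89.5
BLK [327. 193.] [738.8  80.3] [65.8 27.2] 5.8
blob [635.8 106.5] [48.5 48.3] 5.3
mark [636.5 106.5] [29.8 29.9] 50.5
row [-0.002  0.     0.202] [-35.86 -22.28  -0.45] | tcp [636.1 109.  185. ] yaw 95.4 gap 0.851 t 19.4 j6 -1.51
```

Emit:
move_arm:
  steps:
    - [[0,0,0.2,-35.9,-22.3,0,0.7],[0,0,0.2,-35.9,-22.3,0,0.7],[0,0,0.2,-35.9,-22.3,0,0.7],[0,0,0.2,-35.9,-22.3,0,0.7],[0,0,0.2,-35.9,-22.3,0,0.7],[0,0,0.2,-35.9,-22.3,0,0.7],[0,0,0.2,-35.9,-22.3,0,0.7],[0,0,0.2,-35.9,-22.3,0,0.7],[0,0,0.2,-35.9,-22.3,0,0.7],[0,0,0.2,-35.9,-22.3,0,0.7],[0,0,0.2,-35.9,-22.3,0,0.7],[0,0,0.2,-35.9,-22.3,0,0.7]]

```text
clock: 20.43
tcp_pos: [446.7, -270.7, 184.5]
tcp_rot: [-2.338, -2.094, 0.002]
force: [0.8, 0.3, -0.2]
finger_gap: 0.85
```

Emit:
move_arm:
  steps:
    - [[0,0,0,0,0,0,0.7],[0,0,0,0,0,0,0.7],[0,0,0,0,0,0,0.7]]

```text
clock: 20.68
tcp_pos: [449.2, -267.8, 185.8]
tcp_rot: [-2.333, -2.102, 0.0]
force: [0.0, 0.1, -0.1]
finger_gap: 0.851
```

Run:
```python
from h import *
wfind(BLUE,8,(448,-269))
go(448.5,-270,0.5,84)
```

```text
blob [ 447.4 -270. ] [47.9 46.6] 84.0
mark [ 448.2 -270.1] [29.7 31.2] 39.1
row [-0.001 -0.     0.001] [-0.23 -0.05 18.55] | tcp [ 449.3 -267.9  186. ] yaw 84.1 gap 0.849 t 20.7 j6 -2.03
```

Emit:
move_arm:
  steps:
    - [[0,0,0,-0.23,-0.08,4,0.7],[0,0,0,-0.23,-0.08,8,0.7],[0,0,0,-0.23,-0.08,12,0.7],[0,0,0,-0.23,-0.08,15,0.7],[0,0,0,-0.23,-0.08,17.3,0.7],[0,0,0,-0.23,-0.08,18.2,0.7],[0,0,0,-0.23,-0.08,18.5,0.7],[0,0,0,-0.23,-0.08,18.5,0.7],[0,0,0,-0.23,-0.08,18.5,-0.3],[0,0,0,-0.23,-0.08,18.5,-0.3],[0,0,0,-0.23,-0.08,18.5,-0.3],[0,0,0,-0.23,-0.08,18.5,-0.3]]

```text
clock: 21.73
tcp_pos: [448.9, -272.0, 3.4]
tcp_rot: [2.334, 2.099, 0.002]
force: [0.1, 1.9, 6.5]
finger_gap: 0.554
```

Emit:
move_arm:
  steps:
    - [[0,0,0,0,0,0,-0.3],[0,0,0,0,0,0,-0.3],[0,0,0,0,0,-2,-0.3],[0,0,0,0,0,-5,-0.3],[0,0,0,0,0,-9,-0.3],[0,0,0,0,0,-13,-0.3],[0,0,0,0,0,-16,-0.3],[0,0,0,0,0,-18,-0.3],[0,0,0,0,0,-18,-0.3],[0,0,0,0,0,-18,-0.3]]

```text
clock: 22.57
tcp_pos: [448.6, -272.1, 183.8]
tcp_rot: [2.332, 2.097, 0.002]
force: [0.2, 0.4, 0.5]
finger_gap: 0.561
```

Run:
```python
from h import *
hold(6,BLUE)
go(636,108,190,95.4)
```

```text
blob [253. 245.  94. 104.  90.] tool xy [-1.9 -2.8]
mark [253.5 249.   57.3  57.3  45. ] tool xy [-1.6 -0.6]
row [ 0.002  0.001 -0.2  ] [39.73 14.71 -0.78] | tcp [ 447.8 -271.5  182.2] yaw 83.9 gap 0.556 t 22.6 j6 -2.03
```

Emit:
move_arm:
  steps:
    - [[0,0,-0.2,39.7,14.8,0,-0.3],[0,0,-0.2,39.7,14.8,0,-0.3],[0,0,-0.2,39.7,14.8,0,-0.3],[0,0,-0.2,39.7,14.8,0,-0.3],[0,0,-0.2,39.7,14.8,0,-0.3],[0,0,-0.2,39.7,14.8,0,-0.3],[0,0,-0.2,39.7,14.8,0,-0.3],[0,0,-0.2,39.7,14.8,0,-0.3],[0,0,-0.2,39.7,14.8,0,-0.3],[0,0,-0.2,39.7,14.8,0,-0.3],[0,0,-0.2,39.7,14.8,0,-0.3],[0,0,-0.2,39.7,14.8,0,-0.3]]

```text
clock: 23.62
tcp_pos: [636.7, 110.2, 179.4]
tcp_rot: [-2.109, -2.326, 0.002]
force: [-0.2, -0.4, 0.3]
finger_gap: 0.555
```

Emit:
move_arm:
  steps:
    - [[0,0,0,0,0,0,-0.3],[0,0,0,0,0,0,-0.3],[0,0,0,0,0,0,-0.3]]

```text
clock: 23.87
tcp_pos: [636.0, 106.0, 180.8]
tcp_rot: [-2.116, -2.321, 0.002]
force: [0.8, -0.4, 0.3]
finger_gap: 0.555
```

Run:
```python
from h import *
hold(6,BLUE)
go(637,108,42.5,95.4)
```

```text
blob [253.  223.5 137.  104.   90. ] tool xy [ -1.6 -16. ]
mark [253.3 249.3  57.3  56.6  45. ] tool xy [-1.5 -2.8]
mark [255.8 180.8  31.8  31.1  45. ] tool xy [ -0.3 -36.4]
row [-0.001  0.    -0.002] [ 0.19  0.11 13.86] | tcp [636.2 106.1 181.1] yaw 95.3 gap 0.554 t 23.9 j6 -1.52
```

Emit:
move_arm:
  steps:
    - [[0,0,0,0.2,0.15,3,-0.3],[0,0,0,0.2,0.15,5,-0.3],[0,0,0,0.2,0.15,7,-0.3],[0,0,0,0.2,0.15,8.5,-0.3],[0,0,0,0.2,0.15,10,-0.3],[0,0,0,0.2,0.15,11,-0.3],[0,0,0,0.2,0.15,12,-0.3],[0,0,0,0.2,0.15,13,-0.3],[0,0,0,0.2,0.15,13.6,-0.3],[0,0,0,0.2,0.15,13.7,-0.3],[0,0,0,0.2,0.15,13.7,-0.3],[0,0,0,0.2,0.15,13.7,-0.3]]

```text
clock: 24.92
tcp_pos: [638.5, 109.9, 44.8]
tcp_rot: [2.114, 2.323, 0.001]
force: [-0.6, -0.8, 0.1]
finger_gap: 0.558
```

Run:
```python
from h import *
go(637.3,108,42.5,95.4); print(ctrl.state()["force"])
```

```text
row [ 0.001 -0.    -0.   ] [-0.18 -0.14  0.23] | tcp [638.5 109.9  44.8] yaw 95.4 gap 0.558 t 24.9 j6 -1.51
[-0.57853549 -0.75413429  0.08838779]
```

Emit:
move_arm:
  steps:
    - [[0,0,0,-0.15,-0.1,0.1,-0.3],[0,0,0,-0.15,-0.1,0.2,-0.3],[0,0,0,-0.15,-0.1,0.2,-0.3],[0,0,0,-0.15,-0.1,0.2,0.6],[0,0,0,-0.15,-0.1,0.2,0.6],[0,0,0,-0.15,-0.1,0.2,0.6],[0,0,0,0,0,-3,0.7],[0,0,0,0,0,-6,0.7],[0,0,0,0,0,-10,0.7],[0,0,0,0,0,-14,0.7],[0,0,0,0,0,-14,0.7],[0,0,0,0,0,-14,0.7]]

```text
clock: 25.92
tcp_pos: [640.0, 110.1, 187.5]
tcp_rot: [2.112, 2.321, 0.007]
force: [-0.2, -0.5, -1.2]
finger_gap: 0.853
```

Run:
```python
from h import *
find()
wfind(BLUE,48,(636,109)); wfind(YEL,32,(636,109))
go(581,-388,190,101)
```

```text
RED [393. 299.] [555.6 -28.3] [62.4 63. ] 55.3
BLUE [612. 283.] [ 580.5 -385.9] [47.1 47.9] 10.9
BLK [377. 411.] [377.2  -2.2] [36.4 34.4] 44.9
BLK [393. 297.] [559.3 -27.4] [30.5 28.5] 89.5
BLK [463. 291.] [ 568.7 -142. ] [40.9 39. ] 89.5
BLK [327. 194.] [738.8  80.9] [65.8 27.4] 6.0
blob [634.9 106.1] [49.6 48.4] 5.3
mark [635.8 106.4] [30.1 29.5] 50.1
row [-0.002  0.    -0.098] [-49.02 -10.28  -0.67] | tcp [637.1 109.7 183. ] yaw 95.4 gap 0.852 t 26.1 j6 -1.51
```

Emit:
move_arm:
  steps:
    - [[0,0,-0.1,-49,-10.3,0,0.7],[0,0,-0.1,-49,-10.3,0,0.7],[0,0,-0.1,-49,-10.3,0,0.7],[0,0,-0.1,-49,-10.3,0,0.7],[0,0,-0.1,-49,-10.3,0,0.7],[0,0,-0.1,-49,-10.3,0,0.7],[0,0,-0.1,-49,-10.3,0,0.7],[0,0,-0.1,-49,-10.3,0,0.7],[0,0,-0.1,-49,-10.3,0,0.7],[0,0,-0.1,-49,-10.3,0,0.7],[0,0,-0.1,-49,-10.3,0,0.7],[0,0,-0.1,-49,-10.3,0,0.7]]

```text
clock: 27.07
tcp_pos: [580.3, -388.4, 181.9]
tcp_rot: [-1.993, -2.423, 0.0]
force: [0.5, -0.3, 0.6]
finger_gap: 0.856
```

Emit:
move_arm:
  steps:
    - [[0,0,0,0,0,0,0.7],[0,0,0,0,0,0,0.7],[0,0,0,0,0,0,0.7],[0,0,0,0,0,0,0.7]]

```text
clock: 27.4
tcp_pos: [581.5, -385.4, 183.0]
tcp_rot: [-1.993, -2.425, -0.0]
force: [-0.1, 0.4, 0.1]
finger_gap: 0.85
```

Run:
```python
from h import *
wfind(BLUE,8,(580,-388))
go(581,-389,0.5,101)
```

```text
blob [ 581.1 -389. ] [47.3 47.8] 11.1
mark [ 581.3 -388.5] [30.2 30.3] 56.0
row [-0.001 -0.001  0.004] [-0.38 -0.13 18.3 ] | tcp [ 581.8 -385.3  183.5] yaw 101.2 gap 0.85 t 27.4 j6 -2.37
```

Emit:
move_arm:
  steps:
    - [[0,0,0,-0.25,-0.08,4,0.7],[0,0,0,-0.25,-0.08,8,0.7],[0,0,0,-0.25,-0.08,12,0.7],[0,0,0,-0.25,-0.08,15,0.7],[0,0,0,-0.25,-0.08,17.2,0.7],[0,0,0,-0.25,-0.08,18,0.7],[0,0,0,-0.25,-0.08,18.3,0.7],[0,0,0,-0.25,-0.08,18.3,0.7],[0,0,0,-0.25,-0.08,18.3,-0.3],[0,0,0,-0.25,-0.08,18.3,-0.3],[0,0,0,-0.25,-0.08,18.3,-0.3],[0,0,0,-0.25,-0.08,18.3,-0.3]]

```text
clock: 28.45
tcp_pos: [582.9, -390.2, 4.1]
tcp_rot: [1.993, 2.424, 0.001]
force: [-0.4, 1.4, 4.8]
finger_gap: 0.55
```

Emit:
move_arm:
  steps:
    - [[0,0,0,0,0,0,-0.3],[0,0,0,0,0,0,-0.3],[0,0,0,0,0,-2,-0.3],[0,0,0,0,0,-5,-0.3],[0,0,0,0,0,-9,-0.3],[0,0,0,0,0,-13,-0.3],[0,0,0,0,0,-16,-0.3],[0,0,0,0,0,-18,-0.3],[0,0,0,0,0,-18,-0.3],[0,0,0,0,0,-18,-0.3]]

```text
clock: 29.28
tcp_pos: [582.4, -390.3, 184.4]
tcp_rot: [1.993, 2.422, 0.001]
force: [0.4, 0.5, -1.9]
finger_gap: 0.553
```

Run:
```python
from h import *
hold(6,BLUE)
go(636,108,190,95.4)
```

```text
blob [253.  244.5  93.  104.   90. ] tool xy [-2.5 -3.2]
mark [253. 249.  60.  54.   0.] tool xy [-2.5 -0.8]
row [0.001 0.001 0.1  ] [47.77 14.95 -0.8 ] | tcp [ 581.5 -389.6  182.3] yaw 101.1 gap 0.548 t 29.3 j6 -2.37
```

Emit:
move_arm:
  steps:
    - [[0,0,0.1,47.7,15.1,0,-0.3],[0,0,0.1,47.7,15.1,0,-0.3],[0,0,0.1,47.7,15.1,0,-0.3],[0,0,0.1,47.7,15.1,0,-0.3],[0,0,0.1,47.7,15.1,0,-0.3],[0,0,0.1,47.7,15.1,0,-0.3],[0,0,0.1,47.7,15.1,0,-0.3],[0,0,0.1,47.7,15.1,0,-0.3],[0,0,0.1,47.7,15.1,0,-0.3],[0,0,0.1,47.7,15.1,0,-0.3],[0,0,0.1,47.7,15.1,0,-0.3],[0,0,0.1,47.7,15.1,0,-0.3]]

```text
clock: 30.33
tcp_pos: [636.3, 109.1, 179.5]
tcp_rot: [-2.113, -2.322, 0.004]
force: [0.9, -0.2, -0.7]
finger_gap: 0.552
```

Emit:
move_arm:
  steps:
    - [[0,0,0,0,0,0,-0.3],[0,0,0,0,0,0,-0.3],[0,0,0,0,0,0,-0.3],[0,0,0,0,0,0,-0.3]]

```text
clock: 30.67
tcp_pos: [636.9, 106.0, 180.3]
tcp_rot: [-2.115, -2.322, 0.003]
force: [-1.1, 0.0, -0.1]
finger_gap: 0.55
```

Run:
```python
from h import *
hold(6,BLUE)
go(637.3,108,50.5,95.4)
```

```text
blob [253.2 222.1 138.8 104.   89.3] tool xy [ -1.2 -16.5]
mark [253.5 249.   57.3  57.3  45. ] tool xy [-1.1 -2.8]
mark [255.3 181.2  31.8  32.5  45. ] tool xy [ -0.3 -36. ]
row [-0.002  0.    -0.002] [ 0.23  0.06 13.01] | tcp [637.1 105.7 180.6] yaw 95.3 gap 0.55 t 30.7 j6 -1.52
```

Emit:
move_arm:
  steps:
    - [[0,0,0,0.2,0.05,3,-0.3],[0,0,0,0.2,0.05,5,-0.3],[0,0,0,0.2,0.05,7,-0.3],[0,0,0,0.2,0.05,8.5,-0.3],[0,0,0,0.2,0.05,10,-0.3],[0,0,0,0.2,0.05,11,-0.3],[0,0,0,0.2,0.05,12,-0.3],[0,0,0,0.2,0.05,12.6,-0.3],[0,0,0,0.2,0.05,12.8,-0.3],[0,0,0,0.2,0.05,12.8,-0.3],[0,0,0,0.2,0.05,12.8,-0.3]]

```text
clock: 31.63
tcp_pos: [638.4, 109.3, 53.9]
tcp_rot: [2.114, 2.323, 0.001]
force: [1.0, 0.2, 0.4]
finger_gap: 0.555
```

Run:
```python
from h import *
go(637.3,108,50.5,95.4); print(ctrl.state()["force"])
```

```text
row [ 0.001 -0.    -0.   ] [-0.12 -0.12  0.34] | tcp [638.4 109.3  53.9] yaw 95.4 gap 0.555 t 31.6 j6 -1.51
[0.9583865  0.23798734 0.35857643]
```

Emit:
move_arm:
  steps:
    - [[0,0,0,-0.1,-0.1,0.2,-0.3],[0,0,0,-0.1,-0.1,0.3,-0.3],[0,0,0,-0.1,-0.1,0.3,-0.3],[0,0,0,-0.1,-0.1,0.3,0.6],[0,0,0,-0.1,-0.1,0.3,0.6],[0,0,0,-0.1,-0.1,0.3,0.6],[0,0,0,0,0,-3,0.7],[0,0,0,0,0,-6,0.7],[0,0,0,0,0,-10,0.7],[0,0,0,0,0,-13,0.7],[0,0,0,0,0,-13,0.7],[0,0,0,0,0,-13,0.7]]

```text
clock: 32.63
tcp_pos: [639.1, 109.5, 185.6]
tcp_rot: [2.112, 2.322, 0.005]
force: [-0.6, -0.5, 0.4]
finger_gap: 0.854
```

Run:
```python
from h import *
find()
s=wfind(BLUE,56,(636,109)); save(s,"w6.png",(150,90,350,240))
go(570,-143,190,95.4)
```

```text
RED [393. 299.] [555.6 -28.3] [62.4 63. ] 55.3
BLK [377. 411.] [377.2  -2.2] [36.4 34.4] 44.9
BLK [393. 297.] [559.3 -27.4] [30.5 28.5] 89.5
BLK [463. 291.] [ 569.4 -142.6] [41.7 40.4] 43.5
BLK [328. 195.] [735.6  78.9] [66.1 26.2] 0.8
blob [634.6 106.4] [51.8 48.8] 5.3
mark [636.8 106.7] [29.8 29.9] 50.6
row [-0.002  0.    -0.   ] [-24.47  -9.05  -0.74] | tcp [637.1 109.2 182.4] yaw 95.4 gap 0.851 t 32.7 j6 -1.51
```

View pics/w6.png

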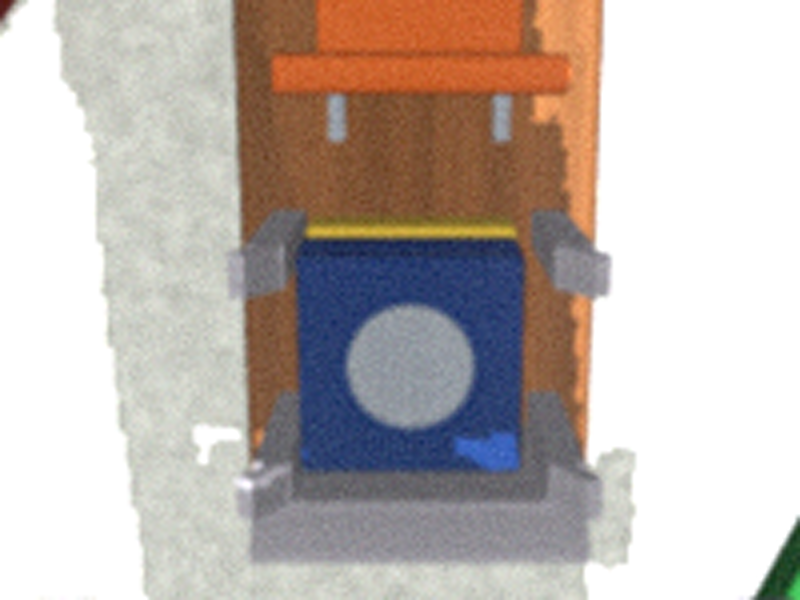

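The crop shows the three spacers stacked square at (410,360) on the yellow body, flat, 1-2 mm off centre at most. The disc is next.

Emit:
move_arm:
  steps:
    - [[0,0,0,-24.5,-9,0,0.6],[0,0,0,-24.5,-9,0,0.6],[0,0,0,-24.5,-9,0,0.6],[0,0,0,-24.5,-9,0,0.6],[0,0,0,-24.5,-9,0,0.6],[0,0,0,-24.5,-9,0,0.6],[0,0,0,-24.5,-9,0,0.6],[0,0,0,-24.5,-9,0,0.6],[0,0,0,-24.5,-9,0,0.6],[0,0,0,-24.5,-9,0,0.6],[0,0,0,-24.5,-9,0,0.6]]

```text
clock: 33.65
tcp_pos: [571.5, -141.6, 182.7]
tcp_rot: [-2.112, -2.325, 0.0]
force: [-0.2, 0.7, 1.4]
finger_gap: 0.799
```

Run:
```python
from h import *
wfind(lambda h,s,v:v<60,8,(570,-143))
go(570,-143,0.5,95.4)
```

```text
blob [ 569.3 -145. ] [46.1 46.2] 5.4
row [-0.001 -0.     0.002] [-0.13 -0.16 18.24] | tcp [ 571.6 -141.6  182.9] yaw 95.5 gap 0.801 t 33.7 j6 -1.93
```

Emit:
move_arm:
  steps:
    - [[0,0,0,-0.2,-0.17,4,0.6],[0,0,0,-0.2,-0.17,8,0.6],[0,0,0,-0.2,-0.17,12,0.6],[0,0,0,-0.2,-0.17,15,0.6],[0,0,0,-0.2,-0.17,17.2,0.6],[0,0,0,-0.2,-0.17,18,0.6],[0,0,0,-0.2,-0.17,18.2,0.6],[0,0,0,-0.2,-0.17,18.2,0.6],[0,0,0,-0.2,-0.17,18.2,-0.3],[0,0,0,-0.2,-0.17,18.2,-0.3],[0,0,0,-0.2,-0.17,18.2,-0.3],[0,0,0,-0.2,-0.17,18.2,-0.3]]

```text
clock: 34.7
tcp_pos: [571.2, -145.4, 3.7]
tcp_rot: [2.112, 2.321, 0.003]
force: [-0.0, 1.9, 6.4]
finger_gap: 0.522
```

Emit:
move_arm:
  steps:
    - [[0,0,0,0,0,0,-0.3],[0,0,0,0,0,0,-0.3],[0,0,0,0,0,-2,-0.3],[0,0,0,0,0,-5,-0.3],[0,0,0,0,0,-9,-0.3],[0,0,0,0,0,-13,-0.3],[0,0,0,0,0,-16,-0.3],[0,0,0,0,0,-18,-0.3],[0,0,0,0,0,-18,-0.3],[0,0,0,0,0,-18,-0.3]]

```text
clock: 35.53
tcp_pos: [570.9, -145.6, 184.0]
tcp_rot: [2.111, 2.32, 0.004]
force: [-0.0, -0.2, -0.4]
finger_gap: 0.519
```

Run:
```python
from h import *
s=snapshot("wrist"); save(s,"w7.png")
go(636.5,108,190,95.4)
```

```text
row [ 0.002  0.001 -0.   ] [24.59  9.02 -0.78] | tcp [ 569.8 -145.3  182.3] yaw 95.4 gap 0.52 t 35.6 j6 -1.93
```

View pics/w7.png

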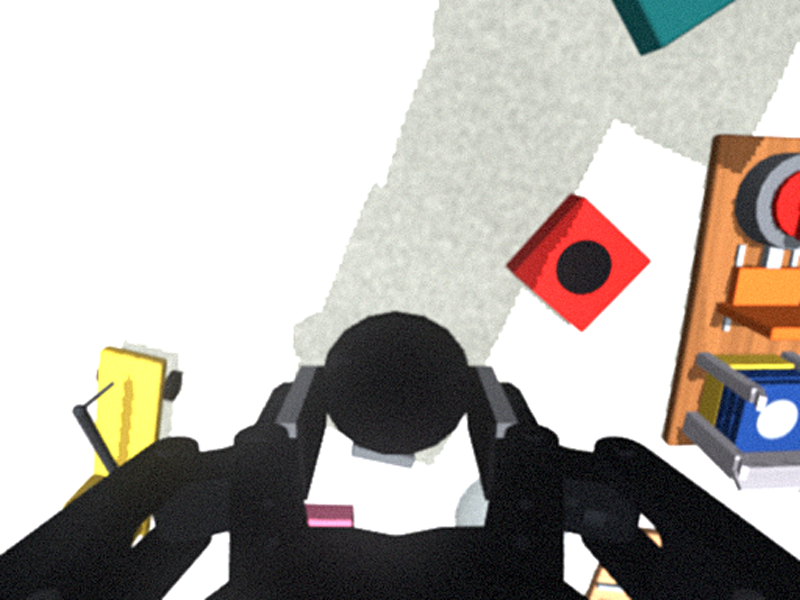

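The disc is held flat at (397,383), about 1.4 mm toward the jig's -x relative to the first spacer's hold, so I aim about 1.4 mm further in x.

Emit:
move_arm:
  steps:
    - [[0,0,0,24.6,9.1,0,-0.3],[0,0,0,24.6,9.1,0,-0.3],[0,0,0,24.6,9.1,0,-0.3],[0,0,0,24.6,9.1,0,-0.3],[0,0,0,24.6,9.1,0,-0.3],[0,0,0,24.6,9.1,0,-0.3],[0,0,0,24.6,9.1,0,-0.3],[0,0,0,24.6,9.1,0,-0.3],[0,0,0,24.6,9.1,0,-0.3],[0,0,0,24.6,9.1,0,-0.3],[0,0,0,24.6,9.1,0,-0.3],[0,0,0,24.6,9.1,0,-0.3]]

```text
clock: 36.58
tcp_pos: [637.0, 106.6, 181.2]
tcp_rot: [-2.116, -2.321, 0.001]
force: [0.1, -0.9, -0.7]
finger_gap: 0.518
```

Run:
```python
from h import *
go(637.3,108,58.5,95.4)
```

```text
row [-0.001  0.    -0.002] [ 0.14  0.05 12.27] | tcp [637.  106.6 181.2] yaw 95.3 gap 0.518 t 36.6 j6 -1.52
```

Emit:
move_arm:
  steps:
    - [[0,0,0,0.1,0.05,3,-0.3],[0,0,0,0.1,0.05,5,-0.3],[0,0,0,0.1,0.05,7,-0.3],[0,0,0,0.1,0.05,8.5,-0.3],[0,0,0,0.1,0.05,10,-0.3],[0,0,0,0.1,0.05,11,-0.3],[0,0,0,0.1,0.05,11.8,-0.3],[0,0,0,0.1,0.05,12,-0.3],[0,0,0,0.1,0.05,12,-0.3],[0,0,0,0.1,0.05,12,-0.3],[0,0,0,0.1,0.05,12,-0.3]]

```text
clock: 37.5
tcp_pos: [638.4, 109.3, 62.3]
tcp_rot: [2.114, 2.323, 0.002]
force: [0.1, -0.0, -0.3]
finger_gap: 0.515
```

Run:
```python
from h import *
go(637.3,108,58.5,95.4); print(ctrl.state()["force"])
```

```text
row [ 0.002 -0.    -0.   ] [-0.12 -0.12  0.38] | tcp [638.4 109.3  62.3] yaw 95.4 gap 0.515 t 37.5 j6 -1.51
[ 0.1138289  -0.04770756 -0.34878968]
```

Emit:
move_arm:
  steps:
    - [[0,0,0,-0.1,-0.1,0.2,-0.3],[0,0,0,-0.1,-0.1,0.35,-0.3],[0,0,0,-0.1,-0.1,0.35,-0.3],[0,0,0,-0.1,-0.1,0.35,0.5],[0,0,0,-0.1,-0.1,0.35,0.5],[0,0,0,-0.1,-0.1,0.35,0.5],[0,0,0,0,0,-3,0.6],[0,0,0,0,0,-6,0.6],[0,0,0,0,0,-10,0.6],[0,0,0,0,0,-12,0.6],[0,0,0,0,0,-12,0.6],[0,0,0,0,0,-12,0.6]]

```text
clock: 38.5
tcp_pos: [638.4, 109.4, 182.7]
tcp_rot: [2.113, 2.322, 0.003]
force: [0.3, 0.2, 0.0]
finger_gap: 0.8
```

Run:
```python
from h import *
find()
s=wfind(lambda h,s,v:v<60,64,(636,109)); save(s,"w8.png",(150,0,350,240),(600,600))
wfind(RED,60,(502,97))
# bar/flange red region without height: knob flange top about z=40
go(502,96.5,120,95.4)
```

```text
RED [393. 299.] [555.6 -28.3] [62.4 63. ] 55.3
BLK [377. 411.] [377.2  -2.2] [36.4 34.4] 44.9
BLK [393. 297.] [559.3 -27.4] [30.5 28.5] 89.5
BLK [327. 197.] [734.4  80.1] [67.8 24.9] 6.3
blob [631.2 105.3] [57.5 49.7] 5.2
blob [508.2  96.6] [31.4 37.4] 5.4
row [-0.003  0.    -0.   ] [ 1.000e-02 -1.349e+01  6.000e+00] | tcp [636.5 109.1 179.6] yaw 95.4 gap 0.802 t 38.6 j6 -1.51
```

View pics/w8.png

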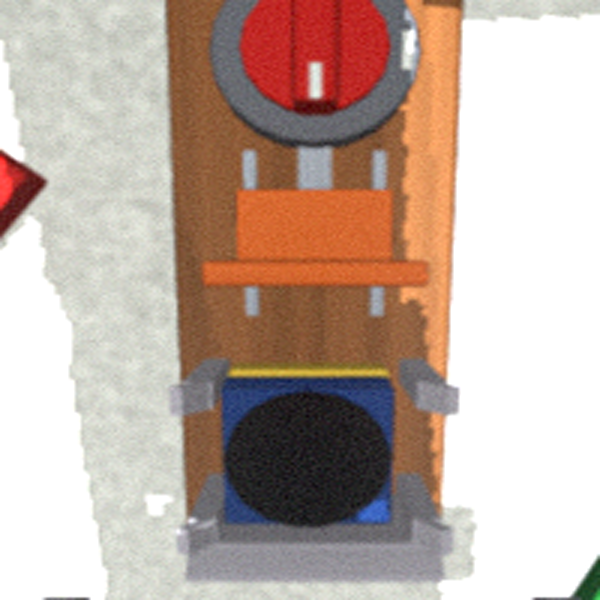

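The disc lies centred on the stack at (308,458); the body's yellow edge is visible on the gate side at (308,372), and the gate will press it in. Now the knob, which by the jig geometry has its axis at about (501.6,95.3).

Emit:
move_arm:
  steps:
    - [[0,0,0,-0.1,-4,0,0.3],[0,0,0,-0.1,-8,2,0.3],[0,0,0,-0.1,-12,4,0.2],[0,0,0,-0.1,-13.5,6,0.2],[0,0,0,-0.1,-13.5,6,0.2],[0,0,0,-0.1,-13.5,6,0.2],[0,0,0,-0.1,-13.5,6,0.2],[0,0,0,-0.1,-13.5,6,0.2]]
  grip_force: 60

```text
clock: 39.32
tcp_pos: [505.1, 95.8, 121.7]
tcp_rot: [2.114, 2.323, 0.002]
force: [0.1, 0.2, -0.1]
finger_gap: 0.599
```

Run:
```python
from h import *
s=snapshot("scene"); p=pix(s,[[501.6,95.3,66]])[0]; save(s,"s9.png",(int(p[0])-64,int(p[1])-48,int(p[0])+64,int(p[1])+48)); 
go(501.6,95.3,45.5,95.4)
```

```text
row [ 0.002 -0.    -0.   ] [-0.02 -0.37  7.63] | tcp [505.1  95.8 121.8] yaw 95.4 gap 0.603 t 39.4 j6 -1.5
```

View pics/s9.png

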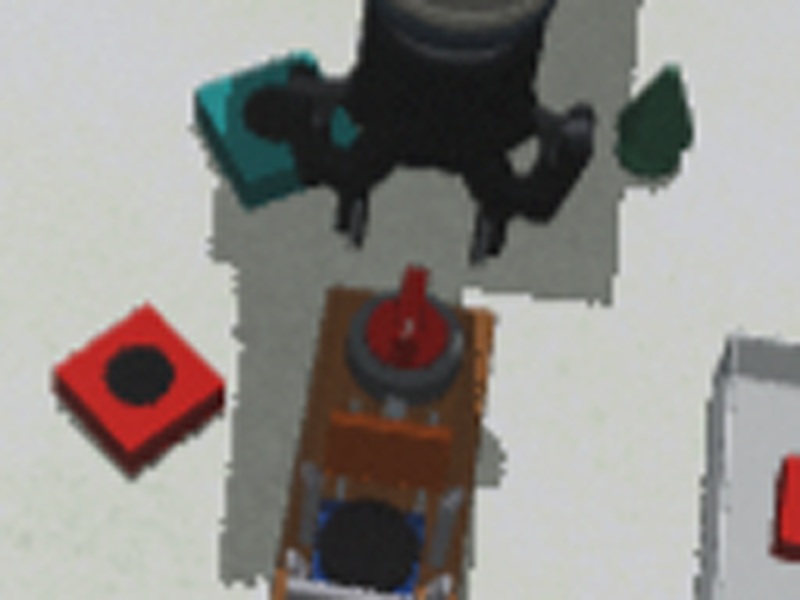

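The gripper is over the bar with open fingers straddling its line (bar at (412,310)). Descend and close on it.

Emit:
move_arm:
  steps:
    - [[0,0,0,0,-0.2,2.5,0.2],[0,0,0,0,-0.3,5,0.2],[0,0,0,0,-0.3,6.5,0.2],[0,0,0,0,-0.3,7.4,0.2],[0,0,0,0,-0.3,7.4,0.2],[0,0,0,0,-0.3,7.4,-1],[0,0,0,0,-0.3,7.4,-1],[0,0,0,0,-0.3,7.4,-1],[0,0,0,0,-0.3,7.4,-1],[0,0,0,0,-0.3,7.4,-1],[0,0,0,0,-0.3,7.4,-1],[0,0,0,0,-0.3,7.4,-1]]

```text
clock: 40.37
tcp_pos: [501.4, 96.6, 48.6]
tcp_rot: [2.115, 2.322, 0.005]
force: [-1.2, 9.1, 3.1]
finger_gap: 0.121
```

Run:
```python
from h import *
go(501.6,95.3,45.5,95.4); print(ctrl.state()["force"])
```

```text
row [ 0.003 -0.002 -0.001] [-0.14  0.01  0.31] | tcp [501.4  96.6  48.6] yaw 95.4 gap 0.121 t 40.4 j6 -1.5
[-1.2372106   9.06514236  3.09017324]
```

Emit:
move_arm:
  steps:
    - [[0,0,0,0.1,0,0,-1],[0,0,0,0.1,0,0.3,-1],[0,0,0,0.1,0,0.6,-1],[0,0,0,0.1,0,0.9,-1],[0,0,0,0.1,0,1.0,-1],[0,0,0,0.1,0,1.0,-1],[0,0,0,0.1,0,1.0,-1]]

```text
clock: 40.95
tcp_pos: [501.6, 97.3, 40.1]
tcp_rot: [2.114, 2.322, 0.005]
force: [-7.5, 7.7, 35.3]
finger_gap: 0.123
```

Run:
```python
from h import *
go(501.6,95.3,45.5,95.4); print(ctrl.state()["force"],ctrl.state()["torque"])
```

```text
row [ 0.003 -0.001 -0.001] [-0.2  -0.02 -0.54] | tcp [501.6  97.3  40.1] yaw 95.4 gap 0.123 t 41.0 j6 -1.5
[-7.52824291  7.72470174 35.30188405] [1.35697406 1.49006788 0.08073269]
```

Emit:
move_arm:
  steps:
    - [[0,0,0,0.05,0,-0.05,-1],[0,0,0.1,0.05,0,-0.08,-1],[0,0,0.2,0.05,0,-0.08,-1],[0,0,0.3,0.05,0,-0.08,-1],[0,0,0.4,0.05,0,-0.08,-1],[0,0,0.5,0.05,0,-0.08,-1],[0,0,0.5,0.05,0,-0.08,-1],[0,0,0.5,0.05,0,-0.08,-1]]

```text
clock: 41.62
tcp_pos: [501.5, 96.9, 40.2]
tcp_rot: [2.623, 1.727, 0.004]
force: [-5.3, 0.2, 26.7]
finger_gap: 0.12
```

Run:
```python
from h import *
go(501.6,97,40.1,37); print(ctrl.state()["force"],ctrl.state()["torque"])
```

```text
row [ 0.002 -0.002  0.518] [0.01 0.01 0.01] | tcp [501.5  96.9  40.2] yaw 66.7 gap 0.12 t 41.6 j6 -1.0
[-5.34974471  0.2493589  26.68284629] [ 0.24243647  0.86122063 -0.05019159]
```

Turning well and still bottomed. Continue to the stop.

Emit:
move_arm:
  steps:
    - [[0,0,0.1,0,0,0,-1],[0,0,0.2,0,0,0,-1],[0,0,0.3,0,0,0,-1],[0,0,0.4,0,0,0,-1],[0,0,0.48,0,0,0,-1],[0,0,0.54,0,0,0,-1],[0,0,0.58,0,0,0,-1],[0,0,0.58,0,0,0,-1],[0,0,0.58,0,0,0,-1]]

```text
clock: 42.37
tcp_pos: [501.2, 96.5, 40.2]
tcp_rot: [3.007, 0.907, 0.003]
force: [-5.7, -0.9, 28.7]
finger_gap: 0.121
```

Run:
```python
from h import *
go(501.6,97,40.1,35); print(ctrl.state()["force"],ctrl.state()["torque"])
```

```text
row [ 0.001 -0.001 -0.025] [ 0.06 -0.02  0.01] | tcp [501.2  96.5  40.2] yaw 33.6 gap 0.121 t 42.4 j6 -0.42
[-5.71913921 -0.87723607 28.68652234] [-0.32780358  1.00394933  0.48718628]
```

Turned 1.08 rad, with the stop's reaction torque showing. Release and rise.

Emit:
move_arm:
  steps:
    - [[0,0,0,0,0,0,-0.4],[0,0,0,0,0,-0.1,0],[0,0,0,0,0,-0.1,0],[0,0,0,0,0,-0.1,0],[0,0,0,0,0,-2,0],[0,0,0,0,0,-5,0],[0,0,0,0,0,-9,0],[0,0,0,0,0,-13,0],[0,0,0,0,0,-17,0],[0,0,0,0,0,-20,0],[0,0,0,0,0,-20,0],[0,0,0,0,0,-20,0]]

```text
clock: 43.37
tcp_pos: [501.3, 96.9, 239.7]
tcp_rot: [3.008, 0.906, 0.006]
force: [-0.1, -0.5, -0.4]
finger_gap: 0.501
```

Run:
```python
from h import *
save(find(),"t9.png",(120,100,312,244))
go(560,250,240,95.4)
```

```text
RED [393. 299.] [555.6 -28.3] [62.4 63. ] 55.3
BLK [377. 412.] [376.6  -1.6] [34.4 36.4] 89.7
BLK [393. 297.] [559.3 -27.4] [30.5 28.5] 89.5
row [ 0.   -0.   -1.08] [13.46 -9.48 -0.19] | tcp [500.1  96.7 238. ] yaw 33.5 gap 0.496 t 43.4 j6 -0.42
```

View pics/t9.png

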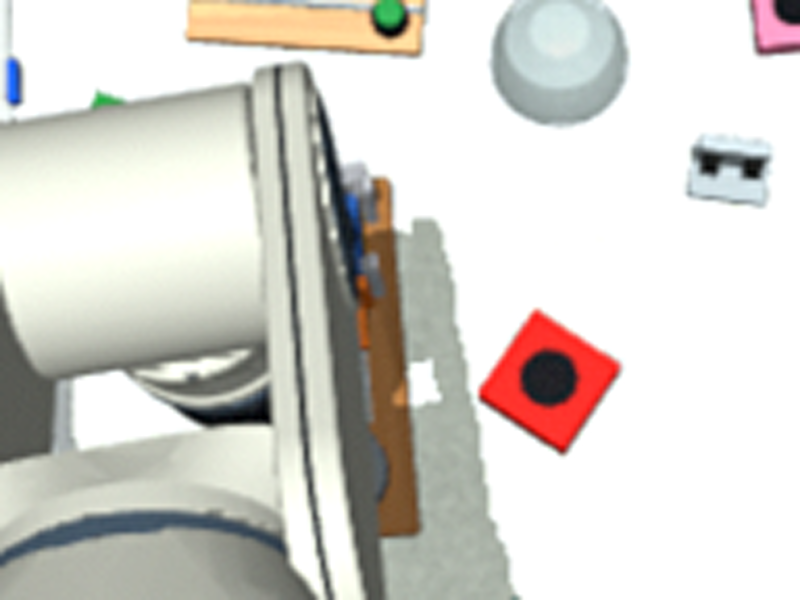

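The arm covers the jig in the top view. I move above the jig at yaw 95° for a wrist look.

Emit:
move_arm:
  steps:
    - [[0,0,-1.08,9.5,5,-2,0.3],[0,0,-1.08,9.5,5,-2,0.3],[0,0,-1.08,9.5,5,-2,0.3],[0,0,-1.08,9.5,5,-2,0.3],[0,0,-1.08,9.5,5,-2,0.3],[0,0,-1.08,9.5,5,-2,0.3],[0,0,-1.08,9.5,5,-2,0.3],[0,0,-1.08,9.5,5,-2,0.3],[0,0,-1.08,9.5,5,-2,0.3],[0,0,-1.08,9.5,5,-2,0.3],[0,0,-1.08,9.5,5,-2,0.3],[0,0,-1.08,9.5,5,-2,0.3]]

```text
clock: 44.42
tcp_pos: [606.5, 107.5, 256.7]
tcp_rot: [-2.116, -2.32, 0.003]
force: [0.5, 0.3, -0.2]
finger_gap: 0.648
```

Run:
```python
from h import *
s=snapshot("wrist"); np.save("pics/w10.npy",s,allow_pickle=True); st=ctrl.state(); print(st["tcp_pos"])
hsv=cv2.cvtColor(s["frame"],cv2.COLOR_RGB2HSV).astype(int)
print(np.round(pix(s,[[636,108,64],[501.6,95.3,66]])))
save(s,"w10.png",(150,0,400,240),(780,600))
```

```text
[606.65861467 107.46671191 257.08674829]
[[253. 194.]
 [252.  65.]]
```

View pics/w10.png

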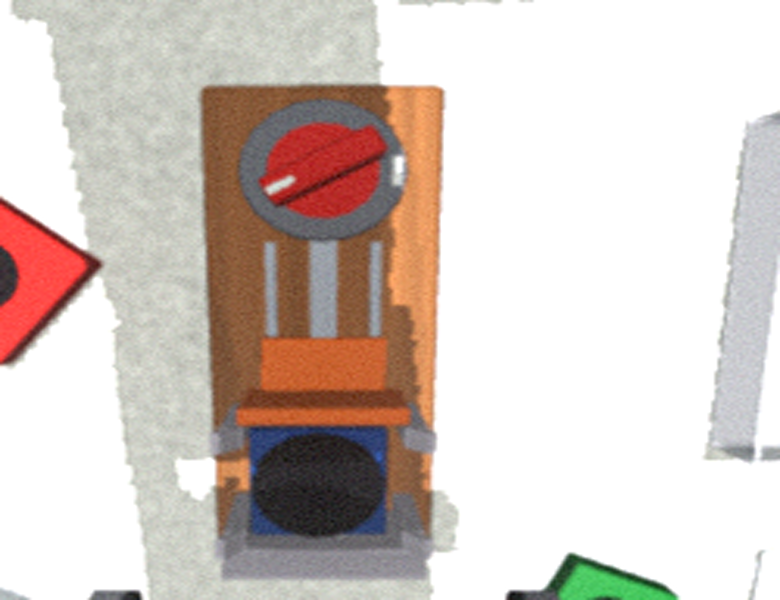

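The gate is shut against the stack at (325,412), the disc is centred at (318,483), and the bar at (323,165) is turned by about 1.05 rad. One last overall look before handing in.

Run:
```python
from h import *
s=snapshot("scene"); save(s,"s11.png")
```

```text
(no output)
```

View pics/s11.png

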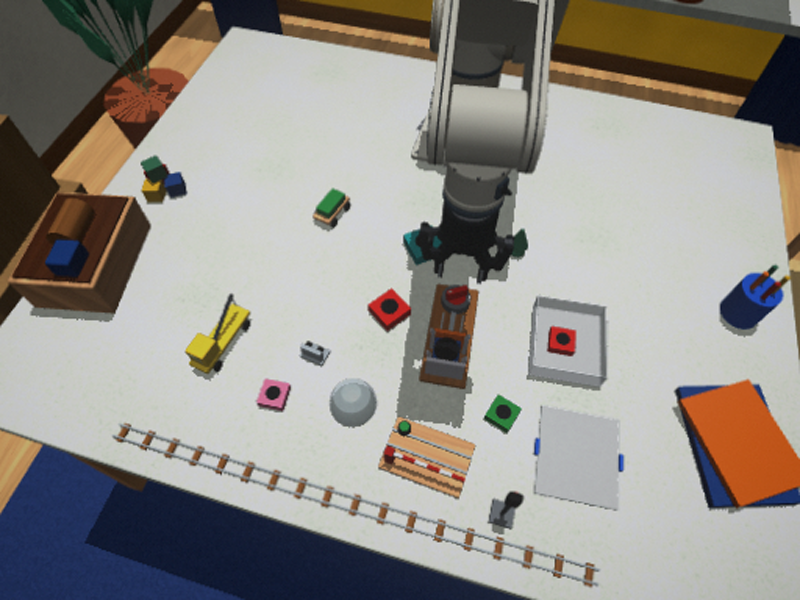

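The old block is in the box at (562,340). The crane (218,338), wagon (331,206), dome (353,401), buffer (315,351) and tree (517,243) are where they started, and no spacers are left on the shelf. Handing in.

Run:
```python
from h import *
print(order.job_done(), ctrl.state()["clock"])
```

```text
the job is handed in; nothing more can be done
the job is handed in; nothing more can be done
```

I moved the old red block into the clear box and stacked the body, the three spacers on the shelf and the disc in the pocket. Then I pressed the knob to its bottom, turned it about 1.08 rad to its stop, and handed the job in at about 44 s. No verdict is reported.

- **Stack and gate:** The last wrist picture shows the gate shut on the stack, the disc centred on top, and the bar turned about 60°.
- **Shelf:** The last scene picture shows the old block in the box, the toys where they started, and no spacer left on the shelf.
- **Not measured:** The resting press depth was not measured after I let go of the knob. It was about 8 mm down while I turned it. The final turn angle and disc centring are read from the pictures and the arm's pose.
- **Camera disagreement:** The top and wrist cameras differed by 2–4 mm in y. I followed the wrist camera and the old block's grasp pose, and the parts went in without resistance.

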